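# Turn a loaded assembly frame over for work on the undersides

### The arm

A 7-joint arm with a two-finger parallel gripper is mounted at the origin on a cart in front of the work surface, level with it; the furniture and walls round the work are solid. World frame = base frame: x ahead of the robot, y to its left, z up, the work surface at z = 0. Lengths are in m, angles in rad, forces in N, time in s.
With the tool pointing down it reaches from about 0.4 to 0.85 m from the base axis. Payload 4.5 kg.
Tool frame: the origin (TCP) lies between the finger pads; the fingertips stand manip.tcp_to_tips ahead of it and the grasp point (between the pads) lies 8 mm behind it (manip.tcp_to_tips is the distance from the TCP to the fingertips, in m); y points along the fingers, z is the direction in which the jaws open and shut, and the axes are right-handed (so a half turn about y gives the same grasp; the last joint's range is limited). The gripper opens to 88 mm and grips with 3 to 60 N. Pads are 18 mm wide; open, the fingers measure 123 mm over their backs; the gripper's body (75 mm by 187 mm) begins 45 mm behind the grasp point.
Start: joints at [-1.194, 0.689, -0.195, 1.565, 0.157, 0.902, -0.215], TCP at [0.21, 0.589, 0.25] pointing down, gripper open.
Joint ranges: [-3.01, 3.01], [-0.46, 2.08], [-1.47, 1.51], [0.13, 2.56], [-1, 4.14], [0.04, 2.09], [-2.66, 2.66]. Speed limits (rad/s): [2.57, 2.57, 3.14, 3.14, 3.14, 3.14, 3.14].

### API

Orientations are given as a unit quaternion [x, y, z, w].
In Python, from station import status, eyes, manip gives the robot as it stands.
- The arm moves only by the tool jog_arm, never from a script. Its argument "rows" is a list of rows, each a list of 7 numbers: the shift along the tool's x, y, z in m, then the turn, a rotation vector about the tool's x, y, z in degrees, then the opening, from 0 (shut) to 1 (fully open). In form: [[dx, dy, dz, ax, ay, az, fingers], ...]. A call has 1 to 10 rows; each row shifts and turns the commanded pose from where the row before left it, along the tool's axes as they then stand; what a row does not reach is not made up. A row lasts 1/8 s, in which the tool goes at most 62.5 mm and 10.7 degrees, less where a joint would pass 70% of its speed; a pose out of reach is approached as far as the arm can. A call is refused whole if a number of a shift passes 0.0625 or a number of a turn 10.7, either way. A call with a gripper value outside its range is refused whole. The fingers move at their own pace and stop on an object; "force" is the grip in N (left out, the last holds). Time passes only in rows, so rows that do not move let the fingers close. It gives the time, the measured TCP pose, the force and the opening at its end, in the units of the state.
- status.state(): the state, without advancing time (a new reading comes with each control period).
- eyes.camera(name): name is "side" or "top" or "wrist"; returns the picture (400x640x3 uint8, blue, green, red); there is no depth.
- eyes.camera_params(name): a dict with "fovy" (degrees; the focal length in pixels is half the picture's height over the tangent of half this angle, whatever the lens; pixels are square), "cx", "cy" (the principal point, pixels), "k1" (the pictures are not rectified: a ray, as slopes to the right and down, at radius r is drawn at 1 + k1 r^2 times it, then the intrinsics apply), "extrinsics" (4x4, takes a point from world to camera coordinates). Camera axes: x right, y down, z forward; pixel columns grow to the right and rows downward; lengths in m; the calibration is good to about 2 mm. A picture is of the moment at which its call begins: read the wrist's pose just before it. camera_params takes no time and is no camera call; for the wrist camera it gives the pose at the moment of the call.
- manip.job_done(): hands the job in, once; it reports no verdict.
The state is a dict: "time_s": time; "qpos": joint angles; "joint_vel": joint speeds; "joint_efforts": joint torques, N m; "position": TCP position; "tcp_rot": TCP orientation; "wrist_force": force on the tool from outside, world axes, zero at the start; "wrist_torque": the same for the moment, N m; "width": opening from 0.0 (shut) to 1.0 (fully open).
Only numpy, scipy, OpenCV 4.12 (cv2) and the standard library are available. Lean on these libraries where they do the work, as an engineer would, in place of code of your own. Each camera call takes 0.05 s, during which the arm holds its last target. There are 200 camera calls.

### The job

Lay every terminal strip that is on the bench, studs up, into the slots of the turnover frame on its stand, one to a slot, then shut the frame's lid until the spring latch snaps over it and tug upward on the lid (it has a tab) to make sure that the latch holds. Only then roll the frame upside down on its trunnions (its turning bar is there for that), lift it off the stand without letting it swing (there is a grip web on its back) and set it down, still upside down and shut with the strips inside, square in the nest of the work rest, so that their undersides can be worked on. Leave the tape measure, the relay carton and the paint tin where they are.

Things in the scene. Friction and masses are not known exactly. Their poses are not given: they have to be found in the camera images.
- stand: Turnover stand, fixed: grey base plate 276 x 300 mm, 12 mm high, with two aluminium forked uprights and four posts. Origin under the middle of the base plate; its x axis points away from the robot (yaw within 0.15 rad). Open-topped fork slots at y = -126 and +126 mm (15 mm wide, uprights 12 mm thick, fork tops at z = 143.5 mm) carry the frame's trunnions.
- stand_axis (a point): Point midway between the stand's fork slots, 125 mm above the bench: the frame's origin is here while both trunnions lie in the slots. Posts at stand x = -120 and +120 mm, y = -75 and +75 mm, tops at z = 119 mm, carry the frame's turning bar: the front pair when the frame is right way up, the rear pair when it is upside down.
- work_rest: Work rest, fixed: low nest on a grey base plate 200 x 254 mm, 12 mm high. Two rails along x (y = -102 and +102 mm), tops at z = 50 mm; thin upstands 10 mm higher, inner faces at x = -89 and +89 mm and y = -121 and +121 mm, leave the frame 7 mm of play each way. Open between the rails. Origin under the middle; x points away from the robot (yaw within 0.15 rad).
- rest_seat (a point): Point 70 mm above the bench in the middle of the work rest, where the frame's origin comes when the frame lies upside down on the rails.
- frame: Aluminium turnover frame, loose, 0.6 kg with lid, body 164 x 228 mm. Origin in the middle on the trunnion axis; at the start x points away from the robot, z up. Steel trunnions 12 mm thick along y, to y = -143 and +143 mm, the last 4 mm 19 mm collars. Front-heavy: the turning bar lies on the stand's front posts; rolled over the top it falls to the rear posts and stays there upside down.
- slots (a point): Middle of the frame's four slots, at x = y = 0, z = -6 mm of the frame, the height of the ledges that carry the strips. Slots run along the frame's x at y = -72, -24, +24, +72 mm: 127 mm long, 27 mm wide between dividers 11 mm high at their ends (x beyond 47 mm); open in the middle, 26 mm between neighbouring strips. Side plates: inner faces at y = -106 and +106, tops at z = 16 mm.
- turning_bar (a point): Middle of the frame's turning bar, steel, 12 mm thick, 212 mm long along y, at x = -120 mm, z = 0 of the frame; 33 mm of free space between it and the latch. Pinched from above with some 10 to 15 N and led over the top in a half circle of 120 mm radius about the trunnions, it turns between the fingers; 2 N lift it.
- grip_web (a point): Middle of the free edge of the grip web on the frame's back, at x = -30 mm, z = -47 mm of the frame: flat black web 12 mm thick (x), 80 mm long (y), standing 33 mm out from a cross rib 22 mm wide. It points down at the start and up when the frame is upside down. The shut frame balances within 10 mm of it, so that a firm grip (40 N or more) keeps it level.
- lid: Grid lid of the frame, 158 x 220 x 4 mm; origin on its hinge, at x = +80 mm, z = +18 mm of the frame. Shut, it lies from x = -78 mm to the hinge, its underside 2 mm above the strips' studs and its top at z = 20 mm of the frame.
- lid_hinge (a joint): Lid angle: 0 shut, 1.85 rad fully open, leaning back past the vertical, as at the start. Damped: pushed forward past the vertical it sinks by itself within about 3 s until its front edge lies on the latch's bevel at about 0.07 rad; it must then be pressed down with about 5 to 12 N at the tab to snap in.
- pull_tab (a point): Middle of the top edge of the lid's pull tab: black, 10 mm thick (x), 50 mm long (y), standing 26 mm up from the shut lid, 41 mm in front of the trunnion axis, 121 mm from the hinge. With the lid open it points away from the robot. The lid's front edge is 158 mm from the hinge. A pull of about 5 to 8 N begins to lift the frame with it.
- latch: Steel spring latch, 28 mm wide, in the middle of the frame's front bar; origin on its pivot. Its bevelled nose reaches up to z = 34 mm of the frame and 4.5 mm over the front edge of the shut lid, with 1.5 mm of slack.
- latch_hinge (a joint): Latch angle: 0 is home; it grows as the lid's edge pushes the latch forward (to about 0.2 rad) and springs back to 0 when the lid snaps in.
- strip_1: Cream terminal strip, one of up to four alike (only some are present): base 22 mm wide (x), 120 mm long (y), 12 mm high, with a row of ten studs 8 mm thick up to z = 20 mm. Origin under its middle, z up through the studs. 0.05 kg.
- strip_2: Cream terminal strip, one of up to four alike (only some are present): base 22 mm wide (x), 120 mm long (y), 12 mm high, with a row of ten studs 8 mm thick up to z = 20 mm. Origin under its middle, z up through the studs. 0.05 kg.
- strip_3: Cream terminal strip, one of up to four alike (only some are present): base 22 mm wide (x), 120 mm long (y), 12 mm high, with a row of ten studs 8 mm thick up to z = 20 mm. Origin under its middle, z up through the studs. 0.05 kg.
- strip_4: Cream terminal strip, one of up to four alike (only some are present): base 22 mm wide (x), 120 mm long (y), 12 mm high, with a row of ten studs 8 mm thick up to z = 20 mm. Origin under its middle, z up through the studs. 0.05 kg.
- tape_measure: Yellow tape measure, 37 x 82 x 65 mm, origin under its middle; a bystander.
- relay_box: Small printed relay carton, 45 x 76 x 43 mm, origin under its middle; a bystander.
- paint_tin: Paint tin, 77 x 77 x 77 mm, origin under its middle; a bystander.
Not all that is in view belongs to the job. Leave any black look-alike of the strip_3 alone.

How it is judged:
By the outcome, as a careful person would: the job done as asked, in the order asked, and still so for the second after the job is handed in, with the robot touching nothing.
Of strip_1, strip_2, strip_3, strip_4 only 2 to 4 are there at a start; the rules pass over those that are not, and their reading is None.
At some moment in a run one of strip_1, strip_2, strip_3, strip_4 may be knocked a few centimetres aside while the robot is not near it.
It also fails if it takes over 210 s, if anything falls off the work surface, if the arm or the gripper's body presses on something with over 40 N, if the wrist force passes 120 N, or if a joint passes its speed limit or range.

## Working session

There is one attempt and no reset: what is moved stays moved. The work goes in short steps, Python scripts to look and compute and a tool call to move; the robot and the scene stay as the last step left them, time stands still between calls to the robot, and variables do not carry over. Pictures are saved under pics/ and viewed, about 12 in all and at most 16, crops included, and the job is handed in when it is done.

Besides the shell and the picture viewer there is one more tool, called in YAML: its name, and indented under it one key for each argument. jog_arm: Moves the arm, as the interface text tells. Its arguments: {"type":"object","properties":{"rows":{"type":"array","items":{"type":"array","items":{"type":"number"}}},"force":{"type":"number"}},"required":["rows"]}

```bash
mkdir -p pics; ls
cat > h.py <<'E'
import numpy as np, cv2
from scipy.spatial.transform import Rotation as R
from station import status, eyes, manip
def shot(n):
    p=eyes.camera_params(n); im=eyes.camera(n); return im,p
def K(p):
    f=200/np.tan(np.radians(p['fovy'])/2); return f
def proj(p,X):
    X=np.atleast_2d(X); E=np.array(p['extrinsics']); c=X@E[:3,:3].T+E[:3,3]
    s=c[:,:2]/c[:,2:]; r2=(s**2).sum(1,keepdims=True); s=s*(1+p['k1']*r2)
    return s*K(p)+[p['cx'],p['cy']]
def ray(p,uv):
    d=(np.atleast_2d(uv).astype(float)-[p['cx'],p['cy']])/K(p); s=d.copy()
    for _ in range(20): s=d/(1+p['k1']*(s**2).sum(1,keepdims=True))
    E=np.array(p['extrinsics']); Rm=E[:3,:3]; o=-Rm.T@E[:3,3]
    return o, np.c_[s,np.ones(len(s))]@Rm
def onz(p,uv,z):
    o,d=ray(p,uv); return o+d*((z-o[2])/d[:,2:])
E
python3 - <<'E'
from h import *
s=status.state(); print({k:np.round(v,3) for k,v in s.items()}); print(manip.tcp_to_tips)
print(np.round(R.from_quat(s['tcp_rot']).as_matrix(),2))
for n in('top','side','wrist'):
    im,p=shot(n); cv2.imwrite(f'pics/{n}0.png',im); print(n,p['fovy'],p['k1'],np.round(p['extrinsics'],3).tolist())
E
```

```text
pics
{'time_s': np.float64(0.0), 'qpos': array([-1.194,  0.69 , -0.194,  1.566,  0.157,  0.903, -0.215]), 'joint_vel': array([-0.   , -0.003, -0.001, -0.002, -0.002,  0.   , -0.   ]), 'joint_efforts': array([-0.0000e+00, -5.2755e+01, -1.2670e+00, -1.5342e+01, -5.3000e-02,
        6.0000e-03,  0.0000e+00]), 'position': array([0.21 , 0.588, 0.249]), 'tcp_rot': array([ 0.697, -0.121,  0.121, -0.696]), 'wrist_force': array([0.903, 0.232, 0.188]), 'wrist_torque': array([ 0.032, -0.005,  0.023]), 'width': np.float64(1.0)}
0.011
[[ 0.94 -0.    0.34]
 [-0.34 -0.    0.94]
 [ 0.   -1.   -0.  ]]
top 50.68241644805371 0.004819188087892581 [[0.027, -1.0, 0.002, 0.058], [-0.99, -0.027, -0.137, 0.597], [0.137, 0.002, -0.991, 1.405], [0.0, 0.0, 0.0, 1.0]]
side 46.19029729695194 -0.14139695426954826 [[-0.989, 0.146, 0.001, 0.569], [0.127, 0.861, -0.493, -0.093], [-0.073, -0.488, -0.87, 1.862], [0.0, 0.0, 0.0, 1.0]]
wrist 60.40349204176581 -0.0255780436340485 [[0.335, 0.942, -0.001, -0.625], [0.911, -0.324, 0.257, -0.035], [0.242, -0.087, -0.966, 0.39], [0.0, 0.0, 0.0, 1.0]]
```

View pics/top0.png

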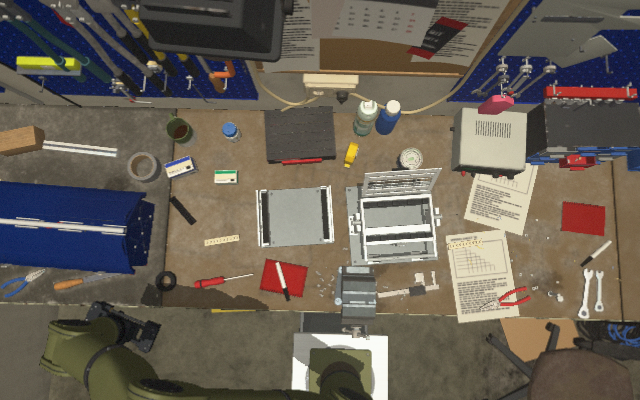

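View pics/side0.png

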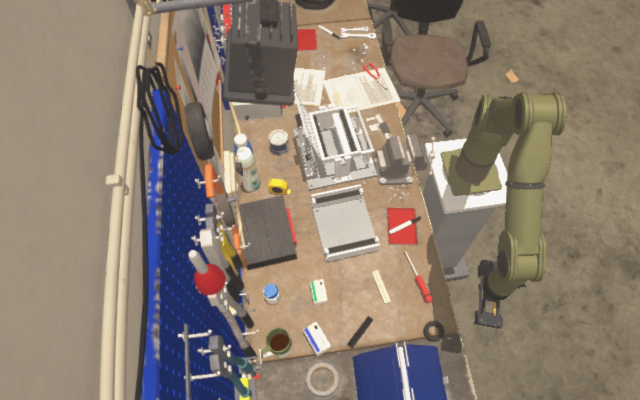

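Run:
```python
from h import *
im=cv2.imread('pics/top0.png')
cv2.imwrite('pics/topc.png',cv2.resize(im[110:310,150:530],None,fx=2.1,fy=2.1,interpolation=cv2.INTER_CUBIC))
for n in('top','side'):
    im=cv2.imread(f'pics/{n}0.png'); h=cv2.cvtColor(im,cv2.COLOR_BGR2HSV); p=eyes.camera_params(n)
    print(n,h[240,222] if n=='top' else h[287,381])
    m=((h[...,0]>12)&(h[...,0]<32)&(h[...,1]>40)&(h[...,1]<140)&(h[...,2]>165)).astype(np.uint8)*255
    m=cv2.morphologyEx(m,cv2.MORPH_CLOSE,np.ones((5,5)))
    for c in cv2.findContours(m,0,2)[0]:
        a=cv2.contourArea(c)
        if a<60: continue
        r=cv2.minAreaRect(c); b=onz(p,cv2.boxPoints(r),.014)
        print(np.round(r[0]),np.round(r[1]),np.round(b.mean(0),3),np.round([np.linalg.norm(b[0]-b[1]),np.linalg.norm(b[1]-b[2])],3))
```

```text
top [ 25  59 236]
[393. 294.] [ 9. 30.] [ 0.288 -0.174  0.014] [0.102 0.03 ]
[428. 281.] [18. 18.] [ 0.334 -0.293  0.014] [0.061 0.061]
[221. 240.] [ 7. 36.] [0.454 0.419 0.014] [0.122 0.023]
[225. 176.] [12. 22.] [0.677 0.419 0.014] [0.077 0.043]
[498. 267.] [193. 120.] [ 0.396 -0.53   0.014] [0.429 0.649]
[178. 166.] [14. 27.] [0.709 0.584 0.014] [0.094 0.052]
[509. 158.] [20. 10.] [ 0.768 -0.581  0.014] [0.038 0.069]
[ 16. 138.] [18. 36.] [0.794 1.167 0.014] [0.126 0.069]
[379.  73.] [ 24. 153.] [ 1.073 -0.122  0.014] [0.563 0.092]
side [ 24  44 245]
[323. 377.] [27. 30.] [0.695 0.693 0.014] [0.095 0.088]
[470. 377.] [46.  4.] [0.227 0.77  0.014] [0.013 0.143]
[215. 240.] [13. 28.] [1.015 0.161 0.014] [0.102 0.054]
[545. 106.] [ 5. 38.] [-0.444 -0.27   0.014] [0.185 0.031]
[511.  76.] [13.  8.] [-0.351 -0.463  0.014] [0.05  0.069]
[162.  39.] [ 9. 52.] [ 1.26  -0.963  0.014] [0.386 0.051]
[321. 179.] [347. 203.] [ 0.588 -0.232  0.014] [1.05  1.768]
[120. 199.] [ 33. 402.] [ 1.419 -0.314  0.014] [2.021 0.201]
```

View pics/topc.png

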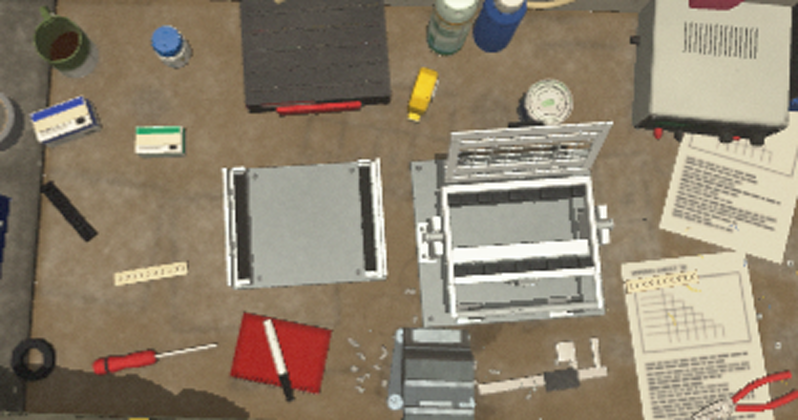

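Run:
```python
from h import *
p=eyes.camera_params('top')
c=lambda L:np.array(L)/2.1+[150,110]
print('trun',np.round(onz(p,c([[437,238],[603,224]]),.125),3))
print('rest base corners',np.round(onz(p,c([[236,166],[236,285],[378,278],[376,162]]),.02),3))
print('stripA ends',np.round(onz(p,c([[115,280],[187,266]]),.01),3))
print('stripB',np.round(onz(p,c([[625,288],[698,275]]),.01),3))
pw=eyes.camera_params('wrist'); s=status.state()
E=np.array(pw['extrinsics']); o=-E[:3,:3].T@E[:3,3]; T=R.from_quat(s['tcp_rot']).as_matrix()
print('cam in tool',T.T@(o-s['position']),np.round(E[:3,:3]@T,3).tolist())
```

```text
trun [[ 0.513 -0.042  0.125]
 [ 0.542 -0.296  0.125]]
rest base corners [[0.633 0.284 0.02 ]
 [0.437 0.275 0.02 ]
 [0.454 0.044 0.02 ]
 [0.646 0.052 0.02 ]]
stripA ends [[0.44  0.475 0.01 ]
 [0.466 0.358 0.01 ]]
stripB [[ 0.45  -0.362  0.01 ]
 [ 0.474 -0.482  0.01 ]]
cam in tool [-0.0667452  -0.13605458  0.00093365] [[-0.001, -0.001, 1.0], [0.967, -0.257, 0.001], [0.257, 0.967, 0.001]]
```

jog_arm:
  rows:
    - [0.0573,0.01,-0.0156,0,0,0,0.6]
    - [0.0573,0.01,-0.0156,0,0,0,0.6]
    - [0.0573,0.01,-0.0156,0,0,0,0.6]
    - [0.0573,0.01,-0.0156,0,0,0,0.6]
    - [0.0573,0.01,-0.0156,0,0,0,0.6]
    - [0,0,0,0,10.5,0,0.6]
    - [0,0,0,0,10.5,0,0.6]
    - [0,0,0,0,10.5,0,0.6]
    - [0,0,0,0,10.5,0,0.6]
    - [0,0,0,0,10.5,0,0.6]

```text
time_s: 1.4
position: [0.4534, 0.4188, 0.1994]
tcp_rot: [0.571, -0.418, 0.418, -0.57]
wrist_force: [0.3, -0.8, 1.1]
width: 0.601
```

```bash
cat >> h.py <<'E'
def ang(a): return (a+180)%360-180
def go(P,jaw=None,s=None):
    """shift in present tool axes to world point P; turn about tool y to bring jaw (tool z) to world yaw deg (mod 180 kept as given)"""
    s=s or status.state(); T=R.from_quat(s['tcp_rot']).as_matrix(); d=T.T@(np.array(P)-s['position'])
    j=np.degrees(np.arctan2(T[1,2],T[0,2])); out='pos %s jaw %.1f down-tilt %s | shift %s'%(np.round(s['position'],4),j,np.round(T[:,1],3),np.round(d,4))
    if jaw is not None: out+=' turn about y %.1f'%(-ang(jaw-j))
    print(out, 'F',np.round(s['wrist_force'],1),'w',round(s['width'],3),'t',round(s['time_s'],2));
E
python3 - <<'E'
from h import *
go([.453,.417,.2],12.7)
im,p=shot('wrist'); cv2.imwrite('pics/w1.png',im)
print(proj(p,[[.44,.475,.01],[.466,.358,.01]]))
E
```

```text
pos [0.4534 0.4188 0.1994] jaw 17.5 down-tilt [-0.001 -0.    -1.   ] | shift [ 0.0016 -0.0006 -0.001 ] turn about y 4.8 F [ 0.3 -0.8  1.1] w 0.601 t 1.4
[[324.37297605 118.3018322 ]
 [313.51703318 239.31353871]]
```

View pics/w1.png

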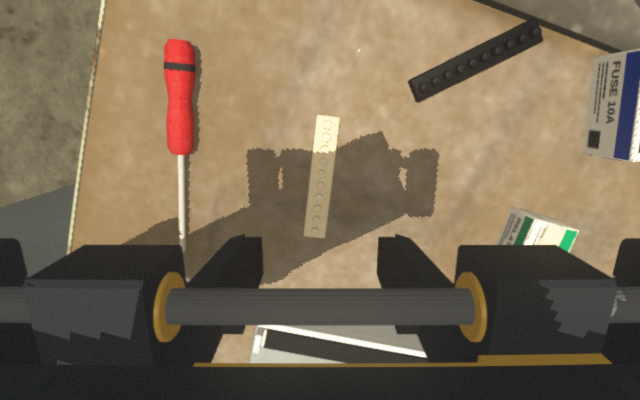

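Run:
```python
from h import *
p=eyes.camera_params('wrist')
e=onz(p,[[327.5,116],[315,238]],.012); c=e.mean(0); d=e[1]-e[0]; print(np.round(e,4),np.linalg.norm(d), j:=np.degrees(np.arctan2(d[1],d[0]))+90)
go([c[0],c[1],.015],j)
```

```text
[[0.4423 0.4782 0.012 ]
 [0.4665 0.3608 0.012 ]] 0.1199026851407008 11.626489487873911
pos [0.4533 0.4191 0.1995] jaw 17.2 down-tilt [-0. -0. -1.] | shift [-1.000e-04  1.845e-01  1.200e-03] turn about y 5.6 F [-0.6 -0.2  0.1] w 0.6 t 1.45
```

jog_arm:
  rows:
    - [0,0.05,0.001,0,5.6,0,0.6]
    - [0,0.05,0,0,0,0,0.6]
    - [0,0.05,0,0,0,0,0.6]
    - [0,0.025,0,0,0,0,0.6]
    - [0,0.009,0,0,0,0,0.6]
    - [0,0,0,0,0,0,0.6]
    - [0,0,0,0,0,0,0.1]
    - [0,0,0,0,0,0,0.1]
    - [0,0,0,0,0,0,0.1]
    - [0,0,0,0,0,0,0.1]
  force: 25

```text
time_s: 2.7
position: [0.4548, 0.4195, 0.0164]
tcp_rot: [-0.55, 0.444, -0.444, 0.551]
wrist_force: [-0.6, 0.1, 4.6]
width: 0.246
```

jog_arm:
  rows:
    - [0,-0.0625,0,0,0,0,0.1]
    - [0,-0.0625,0,0,0,0,0.1]
    - [0,-0.05,0,0,0,0,0.1]
    - [0.06,-0.018,-0.007,0,0,0,0.1]
    - [0.06,-0.018,-0.007,0,0,0,0.1]
    - [0.06,-0.018,-0.007,0,0,0,0.1]
    - [0.06,-0.018,-0.007,0,0,0,0.1]
    - [0.06,-0.018,-0.007,0,0,0,0.1]
    - [0.06,-0.018,-0.007,0,0,0,0.1]
    - [0.06,0,-0.007,0,0,0,0.1]

```text
time_s: 3.95
position: [0.4964, -0.0004, 0.2992]
tcp_rot: [-0.55, 0.443, -0.445, 0.551]
wrist_force: [0.9, -0.5, -1.2]
width: 0.242
```

jog_arm:
  rows:
    - [0.058,0,-0.007,0,0,0,0.1]
    - [0.058,0,-0.007,0,0,0,0.1]
    - [0.05,0,-0.007,0,-10.6,0,0.1]
    - [0,0,0,0,-10.6,0,0.1]
    - [0,0,0,0,-10.6,0,0.1]
    - [0,0,0,0,-10.6,0,0.1]
    - [0,0,0,0,-10.6,0,0.1]
    - [0,0,0,0,-10.6,0,0.1]
    - [0,0,0,0,-10.6,0,0.1]
    - [0,0,0,0,-10.6,0,0.1]

```text
time_s: 5.2
position: [0.51, -0.1654, 0.2977]
tcp_rot: [0.706, 0.045, -0.046, -0.706]
wrist_force: [-0.3, -0.1, -0.4]
width: 0.247
```

Run:
```python
from h import *
go([.51,-.169,.3],96.5)
im,p=shot('wrist'); cv2.imwrite('pics/w2.png',im)
```

```text
pos [ 0.51   -0.1654  0.2977] jaw 97.4 down-tilt [-0.001 -0.    -1.   ] | shift [-0.0004 -0.0023 -0.0036] turn about y 0.9 F [-0.3 -0.1 -0.4] w 0.247 t 5.2
```

View pics/w2.png

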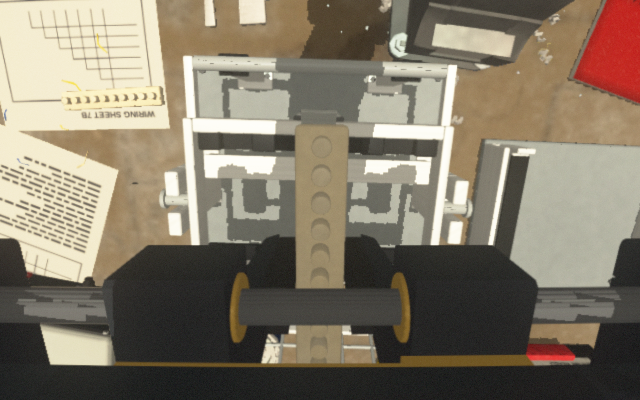

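Run:
```python
from h import *
p=eyes.camera_params('wrist')
L=onz(p,[[161,200],[472,209],[190,66],[453,70]],.125); print(np.round(L,4))
t=L[0]-L[1]; print(np.linalg.norm(t), np.degrees(np.arctan2(-t[1],-t[0])), L[:2].mean(0)); b=L[3]-L[2]; print(np.linalg.norm(b),np.degrees(np.arctan2(b[1],b[0])),L[2:].mean(0)-L[:2].mean(0))
im=cv2.imread('pics/w2.png'); cv2.imwrite('pics/w2c.png',cv2.resize(im[40:260,150:490],None,fx=2.3,fy=2.3,interpolation=cv2.INTER_CUBIC))
```

```text
[[ 0.5466 -0.3086  0.125 ]
 [ 0.516  -0.0181  0.125 ]
 [ 0.4248 -0.2865  0.125 ]
 [ 0.3977 -0.0645  0.125 ]]
0.2920770691128388 96.02571134707938 [ 0.53131148 -0.16337107  0.125     ]
0.22364092012952025 96.94987523775313 [-0.12007808 -0.01215587  0.        ]
```

View pics/w2c.png

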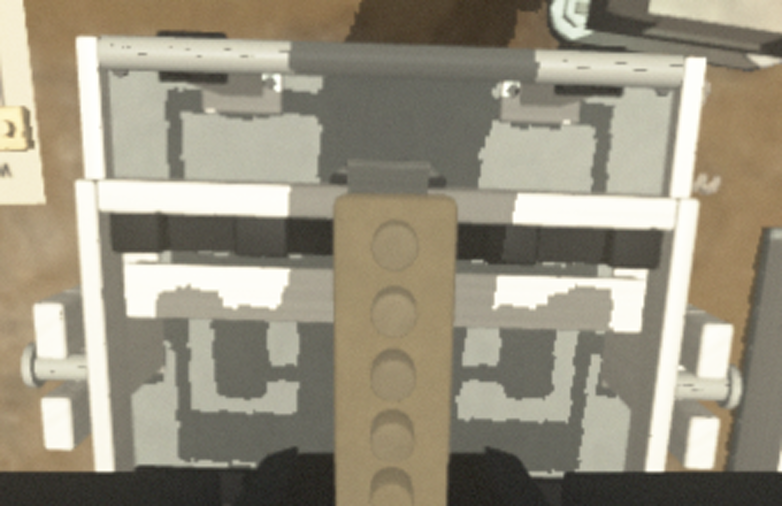

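Run:
```python
from h import *
E='x'
p=eyes.camera_params('wrist')
c=lambda L:np.array(L)/2.3+[150,40]
L=onz(p,c([[77,180],[698,200]]),.141);d=L[1]-L[0];a=np.radians(6.3);print(L,np.linalg.norm(d),np.degrees(np.arctan2(d[1],d[0])),L.mean(0)+.082*np.array([np.cos(a),np.sin(a),0]))
L=onz(p,c([[22,366],[741,387]]),.13);d=L[1]-L[0];print(L,np.linalg.norm(d),np.degrees(np.arctan2(d[1],d[0])),L.mean(0))
# white inner block edges (slot ledge/rib) 
L=onz(p,c([[127,295],[643,300]]),.119);d=L[1]-L[0];print(L,np.linalg.norm(d),L.mean(0))
# top cam same
p=eyes.camera_params('top')
c=lambda L:np.array(L)/2.1+[150,110]
L=onz(p,c([[425,238],[612,222]]),.13);d=L[1]-L[0];print(np.linalg.norm(d),L.mean(0))
s=status.state();print(proj(eyes.camera_params('wrist'),s['position']))
```

```text
[[ 0.46772992 -0.28422659  0.141     ]
 [ 0.44429428 -0.05943478  0.141     ]] 0.22601014453057305 95.95186393822328 [ 0.5375169  -0.16283247  0.141     ]
[[ 0.54432947 -0.3077445   0.13      ]
 [ 0.51410076 -0.02066609  0.13      ]] 0.288665533252332 96.01096659494195 [ 0.52921511 -0.16420529  0.13      ]
[[ 0.51231998 -0.27074172  0.119     ]
 [ 0.48622352 -0.06388296  0.119     ]] 0.20849836951945575 [ 0.49927175 -0.16731234  0.119     ]
0.2859335451397507 [ 0.52856737 -0.16590152  0.13      ]
[[316.19962035 265.75687287]]
```

Run:
```python
from h import *
go([.5325,-.1879,.16],96)
```

```text
pos [ 0.51   -0.1655  0.2976] jaw 97.7 down-tilt [-0.001 -0.    -1.   ] | shift [ 0.0194  0.1376 -0.0252] turn about y 1.7 F [-0.4 -0.1  0. ] w 0.248 t 5.25
```

jog_arm:
  rows:
    - [0.0194,0,-0.0252,0,1.7,0,0.1]
    - [0,0.05,0,0,0,0,0.1]
    - [0,0.05,0,0,0,0,0.1]
    - [0,0.03,0,0,0,0,0.1]
    - [0,0,0,0,0,0,0.1]
    - [0,0,0,0,0,0,0.1]

```text
time_s: 6.0
position: [0.5335, -0.188, 0.1689]
tcp_rot: [0.707, 0.033, -0.032, -0.706]
wrist_force: [0.9, -0.7, -0.5]
width: 0.245
```

Run:
```python
from h import *
go([.5325,-.1879,.1375],96)
im,p=shot('wrist'); cv2.imwrite('pics/w3.png',im)
```

```text
pos [ 0.5335 -0.188   0.1689] jaw 95.3 down-tilt [ 0.002 -0.    -1.   ] | shift [-0.0011  0.0314  0.0002] turn about y -0.7 F [ 0.9 -0.7 -0.5] w 0.245 t 6.0
```

View pics/w3.png

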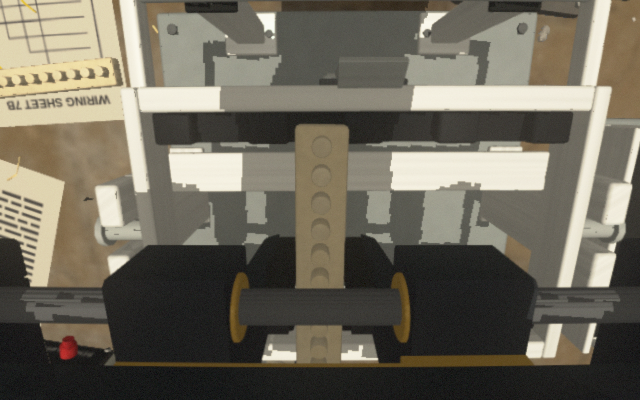

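Run:
```python
from h import *
p=eyes.camera_params('wrist')
im=cv2.imread('pics/w3.png');g=cv2.cvtColor(im,cv2.COLOR_BGR2GRAY)
print(g[150,110:180].tolist());print(g[150,540:625].tolist()); print(g[60:150,250].tolist())
f=np.array([np.cos(np.radians(6)),np.sin(np.radians(6))]); n=np.array([-f[1],f[0]])
def fr(uv,z): 
    q=onz(p,uv,z)[:,:2]-[.530,-.164]; return np.round(np.c_[q@f,q@n],4)
print('plates z.141',fr([[122,100],[140,100],[595,100],[610,100]],.141))
print('strip end/center z.1655',fr([[297,126],[347,126],[297,200],[346,200]],.1655))
print('front bar edges .141,.130',fr([[250,88],[250,110]],.141),fr([[250,88],[250,110]],.13))
print('rib z .11',fr([[170,172],[548,172]],.111))
```

```text
[129, 131, 131, 129, 130, 131, 130, 134, 136, 137, 136, 138, 137, 138, 134, 136, 135, 142, 170, 220, 234, 236, 236, 236, 236, 236, 236, 236, 234, 235, 233, 227, 214, 187, 151, 117, 103, 104, 108, 107, 104, 104, 105, 102, 106, 105, 107, 103, 106, 108, 103, 104, 104, 103, 103, 101, 106, 104, 123, 162, 227, 233, 232, 232, 233, 234, 235, 236, 238, 236]
[117, 118, 115, 119, 118, 117, 116, 113, 109, 104, 104, 104, 104, 103, 105, 108, 104, 100, 106, 100, 105, 103, 101, 100, 107, 106, 104, 107, 106, 108, 106, 107, 105, 108, 104, 105, 104, 103, 107, 106, 106, 106, 108, 132, 173, 203, 221, 230, 234, 237, 236, 237, 234, 234, 232, 230, 230, 228, 222, 184, 120, 109, 108, 108, 107, 106, 106, 108, 106, 104, 106, 109, 108, 110, 109, 106, 109, 109, 108, 106, 104, 105, 105, 106, 108]
[147, 154, 157, 157, 151, 155, 157, 157, 156, 155, 155, 155, 157, 155, 154, 154, 154, 154, 154, 153, 155, 153, 155, 154, 151, 146, 134, 134, 134, 137, 134, 139, 136, 139, 136, 140, 138, 138, 138, 138, 139, 141, 140, 135, 137, 136, 135, 135, 134, 125, 117, 90, 56, 44, 41, 39, 40, 44, 41, 44, 43, 43, 41, 45, 41, 39, 41, 41, 41, 41, 41, 40, 38, 42, 40, 41, 36, 44, 38, 43, 39, 43, 46, 83, 138, 149, 112, 90, 88, 88]
plates z.141 [[-0.0696 -0.1138]
 [-0.0695 -0.1053]
 [-0.0676  0.1067]
 [-0.0676  0.114 ]]
strip end/center z.1655 [[-0.0579 -0.0312]
 [-0.0577 -0.0113]
 [-0.0273 -0.0321]
 [-0.0271 -0.0114]]
front bar edges .141,.130 [[-0.0739 -0.0539]
 [-0.0642 -0.0545]] [[-0.0745 -0.056 ]
 [-0.0641 -0.0566]]
rib z .11 [[-0.03   -0.1087]
 [-0.0277  0.1099]]
```

jog_arm:
  rows:
    - [-0.0015,0.0,-0.0022,0,-0.8,0,0.1]
    - [0,0.012,0,0,0,0,0.1]
    - [0,0.012,0,0,0,0,0.1]
    - [0,0.006,0,0,0,0,0.1]
    - [0,0,0,0,0,0,0.1]
    - [0,0,0,0,0,0,0.1]

```text
time_s: 6.8
position: [0.5316, -0.1901, 0.1378]
tcp_rot: [-0.706, -0.038, 0.038, 0.706]
wrist_force: [-0.5, -0.3, -0.9]
width: 0.244
```

Run:
```python
from h import *
go([.5325,-.1879,.1375],96)
im,p=shot('wrist'); cv2.imwrite('pics/w4.png',im[:260])
```

```text
pos [ 0.5316 -0.1901  0.1378] jaw 96.2 down-tilt [ 0.  0. -1.] | shift [0.0011 0.0003 0.0021] turn about y 0.2 F [-0.5 -0.3 -0.9] w 0.244 t 6.8
```

View pics/w4.png

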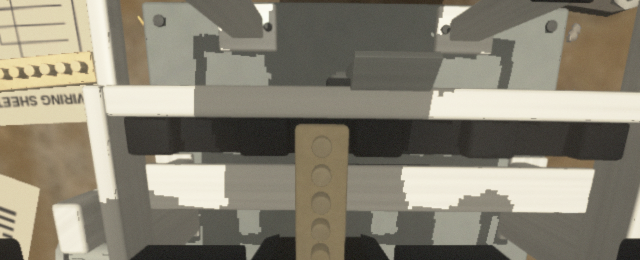

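jog_arm:
  rows:
    - [0,0.002,0,0,0,0,0.1]
    - [0,0,0,0,0,0,0.36]
    - [0,0,0,0,0,0,0.36]
    - [0,0,0,0,0,0,0.36]
    - [0,-0.02,0,0,0,0,0.36]
    - [0,-0.06,0,0,0,0,0.36]
    - [0,-0.06,0,0,0,0,0.36]
    - [-0.01,-0.01,-0.03,0,0,0,0.6]

```text
time_s: 7.85
position: [0.528, -0.2188, 0.2906]
tcp_rot: [0.706, 0.043, -0.037, -0.706]
wrist_force: [-0.2, -0.6, -1.7]
width: 0.447
```

Run:
```python
from h import *
go([.462,-.422,.25],11.3)
im,p=shot('wrist'); cv2.imwrite('pics/w5.png',im)
im,p=shot('top'); cv2.imwrite('pics/top1.png',im)
im,p=shot('side'); cv2.imwrite('pics/side1.png',im)
```

```text
pos [ 0.528  -0.2188  0.2906] jaw 96.5 down-tilt [ 0.009 -0.    -1.   ] | shift [-0.0889  0.0401 -0.1944] turn about y 85.2 F [-0.2 -0.6 -1.7] w 0.447 t 7.85
```

View pics/w5.png

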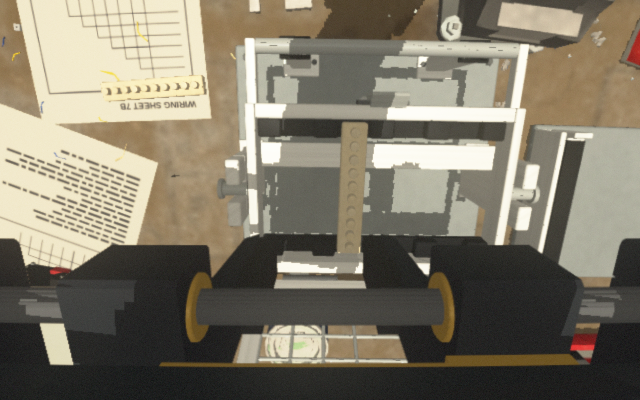

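Run:
```python
from h import *
p=eyes.camera_params('wrist'); 
f=np.array([np.cos(np.radians(6)),np.sin(np.radians(6))]); n=np.array([-f[1],f[0]])
q=onz(p,[[354,124],[348,253]],.131)[:,:2]; d=q[1]-q[0]; q-= [.530,-.164]
print('strip1 in frame',np.c_[q@f,q@n],np.linalg.norm(d))
e=onz(p,[[104,91],[205,85]],.012); d=e[1]-e[0]; print(e,np.linalg.norm(d),np.degrees(np.arctan2(d[1],d[0]))-90); c=e.mean(0)
go([c[0],c[1],.2],11)
```

```text
strip1 in frame [[-0.06483072 -0.02821215]
 [ 0.05090233 -0.030722  ]] 0.11576026846638991
[[ 0.46499341 -0.47837405  0.012     ]
 [ 0.44697543 -0.3615029   0.012     ]] 0.11825190474928919 8.764261606529487
pos [ 0.5242 -0.2231  0.2863] jaw 95.9 down-tilt [ 0.001 -0.001 -1.   ] | shift [-0.0883  0.0865 -0.1886] turn about y 84.9 F [0.5 0.9 0.3] w 0.58 t 8.0
```

jog_arm:
  rows:
    - [-0.021,0.0,-0.047,0,0,0,0.6]
    - [-0.021,0.0,-0.047,0,0,0,0.6]
    - [-0.021,0.0,-0.047,0,0,0,0.6]
    - [-0.021,0.02,-0.046,0,10.6,0,0.6]
    - [0,0.033,0,0,10.6,0,0.6]
    - [0,0.033,0,0,10.6,0,0.6]
    - [0,0,0,0,10.6,0,0.6]
    - [0,0,0,0,10.6,0,0.6]
    - [0,0,0,0,10.6,0,0.6]
    - [0,0,0,0,10.6,0,0.6]

```text
time_s: 9.25
position: [0.4615, -0.4142, 0.1984]
tcp_rot: [-0.585, 0.398, -0.396, 0.586]
wrist_force: [-0.6, -0.2, 0.3]
width: 0.601
```

jog_arm:
  rows:
    - [0,0,0,0,10.6,0,0.6]
    - [0,0,0,0,0,0,0.6]
    - [0,0,0,0,0,0,0.6]

```text
time_s: 9.62
position: [0.4614, -0.4152, 0.1991]
tcp_rot: [-0.548, 0.447, -0.447, 0.548]
wrist_force: [0.2, -0.1, 0.8]
width: 0.597
```

Run:
```python
from h import *
go([.460,-.418,.2],10)
im,p=shot('wrist'); cv2.imwrite('pics/w6.png',im)
```

```text
pos [ 0.4614 -0.4152  0.1991] jaw 11.6 down-tilt [-0.001  0.001 -1.   ] | shift [ 0.0025 -0.0009 -0.0019] turn about y 1.6 F [ 0.2 -0.1  0.8] w 0.597 t 9.62
```

View pics/w6.png

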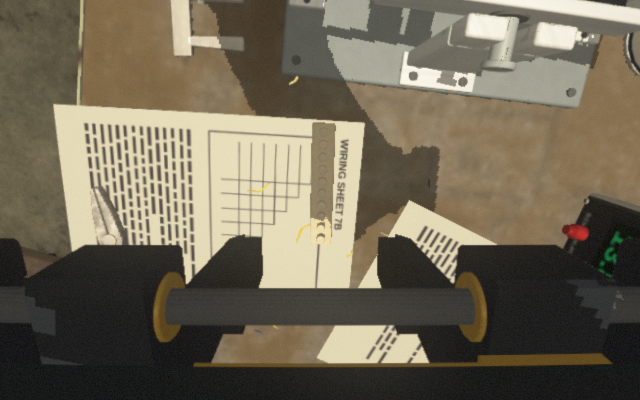

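Run:
```python
from h import *
p=eyes.camera_params('wrist')
e=onz(p,[[323.5,123.5],[320,246]],.012); c=e.mean(0); d=e[1]-e[0]; print(np.round(e,4),np.linalg.norm(d), j:=np.degrees(np.arctan2(d[1],d[0]))+90)
go([c[0],c[1],.015],j)
```

```text
[[ 0.4538 -0.3627  0.012 ]
 [ 0.475  -0.4819  0.012 ]] 0.1211558595002483 10.08763787089704
pos [ 0.4613 -0.4154  0.1993] jaw 11.5 down-tilt [-0.     0.001 -1.   ] | shift [0.0076 0.1843 0.0017] turn about y 1.4 F [ 0.2 -0.8 -0.8] w 0.598 t 9.68
```

jog_arm:
  rows:
    - [0.0076,0.05,0.0,0,1.4,0,0.6]
    - [0,0.05,0,0,0,0,0.6]
    - [0,0.05,0,0,0,0,0.6]
    - [0,0.025,0,0,0,0,0.6]
    - [0,0.009,0,0,0,0,0.6]
    - [0,0,0,0,0,0,0.6]
    - [0,0,0,0,0,0,0.1]
    - [0,0,0,0,0,0,0.1]
    - [0,0,0,0,0,0,0.1]
    - [0,0,0,0,0,0,0.1]
  force: 25

```text
time_s: 10.92
position: [0.4632, -0.4237, 0.0164]
tcp_rot: [-0.541, 0.454, -0.455, 0.542]
wrist_force: [0.1, 1.2, 4.5]
width: 0.239
```

Run:
```python
from h import *
# strips seen in top/side pictures: check
for n in('top1','side1'):
    im=cv2.imread(f'pics/{n}.png'); h=cv2.cvtColor(im,cv2.COLOR_BGR2HSV); p=eyes.camera_params(n[:-1])
    m=cv2.inRange(h,(20,35,190),(30,100,255))
    for c in cv2.findContours(m,0,2)[0]:
        if cv2.contourArea(c)<25: continue
        r=cv2.minAreaRect(c); b=onz(p,cv2.boxPoints(r),.014); l=sorted([np.linalg.norm(b[0]-b[1]),np.linalg.norm(b[1]-b[2])])
        print(n,np.round(r[0]),np.round(b.mean(0),3),np.round(l,3))
```

```text
top1 [453. 265.] [ 0.389 -0.377  0.014] [0.023 0.206]
top1 [225. 178.] [0.67  0.418 0.014] [0.029 0.077]
top1 [179. 167.] [0.705 0.583 0.014] [0.025 0.093]
top1 [497. 195.] [ 0.645 -0.536  0.014] [0.277 0.607]
top1 [414. 110.] [ 0.936 -0.247  0.014] [0.013 0.097]
top1 [330.  80.] [1.04  0.058 0.014] [0.05  0.197]
side1 [120. 297.] [1.369 0.305 0.014] [0.02 0.76]
side1 [109. 293.] [1.413 0.279 0.014] [0.035 0.807]
side1 [229. 171.] [ 0.954 -0.129  0.014] [0.04  0.195]
side1 [129. 162.] [ 1.363 -0.24   0.014] [0.011 0.223]
side1 [132. 123.] [ 1.364 -0.437  0.014] [0.011 0.15 ]
side1 [128.  95.] [ 1.401 -0.686  0.014] [0.081 1.094]
```

jog_arm:
  rows:
    - [0,-0.06,0,0,0,0,0.1]
    - [0,-0.06,0,0,0,0,0.1]
    - [0,-0.06,0,0,0,0,0.1]
    - [0,-0.06,0,0,0,0,0.1]
    - [-0.0533,-0.005,0.0224,0,0,0,0.1]
    - [-0.0533,-0.005,0.0224,0,0,0,0.1]
    - [-0.0533,0,0.0224,0,0,0,0.1]
    - [-0.0533,0,0.0224,0,0,0,0.1]
    - [-0.0533,0,0.0224,0,-10.7,0,0.1]
    - [0,0,0,0,-10.7,0,0.1]

```text
time_s: 12.18
position: [0.5282, -0.1346, 0.2657]
tcp_rot: [-0.618, 0.342, -0.341, 0.621]
wrist_force: [-0.7, -0.5, -0.1]
width: 0.249
```

jog_arm:
  rows:
    - [0,0,0,0,-10.7,0,0.1]
    - [0,0,0,0,-10.7,0,0.1]
    - [0,0,0,0,-10.7,0,0.1]
    - [0,0,0,0,-10.7,0,0.1]
    - [0,0,0,0,-10.7,0,0.1]
    - [0,0,0,0,-10.7,0,0.1]
    - [0,0,0,0,0,0,0.1]
    - [0,0,0,0,0,0,0.1]

```text
time_s: 13.18
position: [0.5268, -0.1417, 0.2657]
tcp_rot: [-0.706, -0.033, 0.033, 0.706]
wrist_force: [0.2, -0.4, -0.6]
width: 0.243
```

Run:
```python
from h import *
go([.5266,-.1424,.168],96)
```

```text
pos [ 0.5268 -0.1417  0.2657] jaw 95.4 down-tilt [-0.  0. -1.] | shift [-0.0002  0.0977 -0.0007] turn about y -0.6 F [ 0.2 -0.4 -0.6] w 0.243 t 13.18
```

jog_arm:
  rows:
    - [0,0.05,-0.0007,0,-0.6,0,0.1]
    - [0,0.0477,0,0,0,0,0.1]
    - [0,0,0,0,0,0,0.1]
    - [0,0,0,0,0,0,0.1]

```text
time_s: 13.68
position: [0.5281, -0.1423, 0.1694]
tcp_rot: [0.706, 0.038, -0.037, -0.706]
wrist_force: [-0.0, 0.0, -0.2]
width: 0.245
```

Run:
```python
from h import *
go([.5266,-.1424,.1355],96)
im,p=shot('wrist'); cv2.imwrite('pics/w7.png',im[:320])
```

```text
pos [ 0.5281 -0.1423  0.1694] jaw 96.1 down-tilt [ 0.002 -0.    -1.   ] | shift [-0.0015  0.0339  0.0001] turn about y 0.1 F [-0.   0.  -0.2] w 0.245 t 13.68
```

View pics/w7.png

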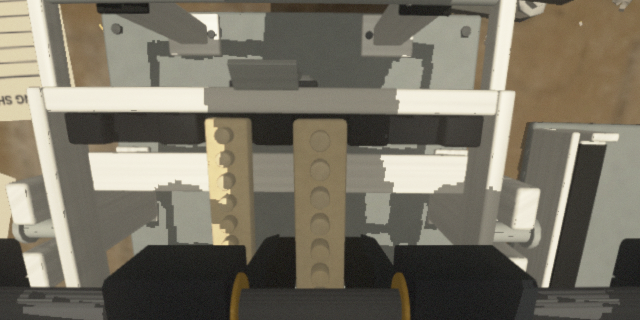

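Run:
```python
from h import *
p=eyes.camera_params('wrist')
f=np.array([np.cos(np.radians(6)),np.sin(np.radians(6))]); n=np.array([-f[1],f[0]])
def fr(uv,z): 
    q=onz(p,uv,z)[:,:2]-[.530,-.164]; return np.round(np.c_[q@f,q@n],4)
print('plates',fr([[29,100],[47,100],[497,100],[513,100]],.141))
print('strip1',fr([[207,122],[251,122],[212,220],[254,220]],.131))
print('hand',fr([[295,121],[346,121],[296,220],[345,220]],.1655))
print('trunnion',fr([[13,230],[540,236]],.13))
```

```text
plates [[-0.0692 -0.1138]
 [-0.0691 -0.105 ]
 [-0.0694  0.1054]
 [-0.0694  0.1129]]
strip1 [[-0.0583 -0.0332]
 [-0.0583 -0.0112]
 [-0.0068 -0.0347]
 [-0.0069 -0.0121]]
hand [[-0.0602  0.0131]
 [-0.0603  0.0335]
 [-0.0186  0.0129]
 [-0.0187  0.034 ]]
trunnion [[-0.     -0.1472]
 [ 0.0023  0.1448]]
```

jog_arm:
  rows:
    - [0,0.012,0.0005,0,0,0,0.1]
    - [0,0.012,0,0,0,0,0.1]
    - [0,0.009,0,0,0,0,0.1]
    - [0,0,0,0,0,0,0.1]
    - [0,0,0,0,0,0,0.36]
    - [0,0,0,0,0,0,0.36]
    - [0,0,0,0,0,0,0.36]
    - [0,-0.02,0,0,0,0,0.36]
    - [0,-0.06,0,0,0,0,0.36]
    - [0,-0.06,0,0,0,0,0.36]

```text
time_s: 14.98
position: [0.5266, -0.1418, 0.2764]
tcp_rot: [-0.706, -0.038, 0.038, 0.706]
wrist_force: [1.0, -0.3, -0.7]
width: 0.358
```

jog_arm:
  rows:
    - [0,0,0,0,0,0,0.3]
    - [0,0,0,0,0,0,0.0]

```text
time_s: 15.22
position: [0.5264, -0.142, 0.2747]
tcp_rot: [0.706, 0.038, -0.038, -0.706]
wrist_force: [-0.7, -0.2, -1.1]
width: 0.213
```

Run:
```python
from h import *
go([.66,-.150,.31],96)
im,p=shot('wrist'); cv2.imwrite('pics/w8.png',im[:])
```

```text
pos [ 0.5264 -0.142   0.2747] jaw 96.1 down-tilt [-0.001 -0.    -1.   ] | shift [ 0.1319 -0.0354 -0.0223] turn about y 0.1 F [-0.7 -0.2 -1.1] w 0.213 t 15.22
```

View pics/w8.png

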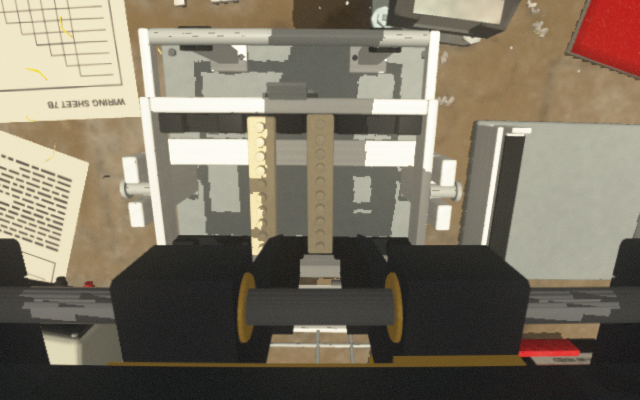

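Run:
```python
from h import *
go([.699,-.146,.335],96); go([.699,-.146,.261],96)
```

```text
pos [ 0.526  -0.1419  0.2739] jaw 96.2 down-tilt [-0.003  0.    -1.   ] | shift [ 0.1714 -0.0615 -0.0226] turn about y 0.2 F [ 0.  -0.2 -0.3] w 0.165 t 15.28
pos [ 0.526  -0.1419  0.2739] jaw 96.2 down-tilt [-0.003  0.    -1.   ] | shift [ 0.1716  0.0125 -0.0226] turn about y 0.2 F [ 0.  -0.2 -0.3] w 0.165 t 15.28
```

jog_arm:
  rows:
    - [0,-0.061,-0.011,0,0,0,0]
    - [0.04,0,-0.011,0,0,0,0]
    - [0.045,0,0,0,0,0,0]
    - [0.045,0,0,0,0,0,0]
    - [0.042,0,0,0,0,0,0]
    - [0,0.037,0,0,0,0,0]
    - [0,0.037,0,0,0,0,0]
    - [0,0,0,0,0,0,0]
    - [0,0,0,0,0,0,0]

```text
time_s: 16.4
position: [0.7007, -0.1452, 0.2624]
tcp_rot: [-0.706, -0.038, 0.038, 0.706]
wrist_force: [0.3, -0.3, 0.8]
width: 0.008
```

jog_arm:
  rows:
    - [-0.012,0,0,0,0,0,0]
    - [-0.012,0,0,0,0,0,0]
    - [-0.012,0,0,0,0,0,0]
    - [-0.012,0,0,0,0,0,0]
    - [-0.012,0,0,0,0,0,0]
    - [0,0,0,0,0,0,0]

```text
time_s: 17.15
position: [0.6411, -0.1522, 0.2641]
tcp_rot: [0.706, 0.039, -0.037, -0.706]
wrist_force: [0.6, -1.3, 0.4]
width: 0.009
```

jog_arm:
  rows:
    - [-0.012,0,0,0,0,0,0]
    - [-0.012,0,0,0,0,0,0]
    - [-0.012,0,0,0,0,0,0]
    - [-0.012,0,0,0,0,0,0]
    - [0,0,0,0,0,0,0]

```text
time_s: 17.77
position: [0.592, -0.1573, 0.2622]
tcp_rot: [0.706, 0.038, -0.038, -0.706]
wrist_force: [-0.8, 0.5, 0.2]
width: 0.007
```

Run:
```python
from h import *
im,p=shot('side');im0=cv2.imread('pics/side0.png')
go([.5,-.15,.4],186)
cv2.imwrite('pics/s2.png',cv2.resize(np.hstack([im0[80:210,270:450],im[80:210,270:450]]),None,fx=2.2,fy=2.2))
```

```text
pos [ 0.5927 -0.1571  0.2623] jaw 96.1 down-tilt [ 0. -0. -1.] | shift [-0.0914 -0.1377  0.0169] turn about y -89.9 F [-0.2  0.4  0.3] w 0.003 t 17.82
```

View pics/s2.png

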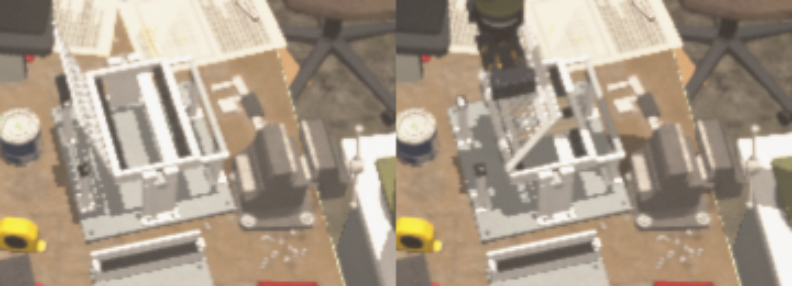

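jog_arm:
  rows:
    - [0,-0.06,0,0,0,0,0]
    - [0,-0.06,0,0,0,0,0]
    - [-0.05,0,0,0,0,0,0]
    - [-0.05,0,0,0,10.6,0,0]
    - [0,0,0,0,10.6,0,0]
    - [0,0,0,0,10.6,0,0]
    - [0,0,0,0,10.6,0,0]
    - [0,0,0,0,10.6,0,0]
    - [0,0,0,0,10.6,0,0]
    - [0,0,0,0,10.6,0,0]

```text
time_s: 19.08
position: [0.4941, -0.1673, 0.3822]
tcp_rot: [-0.585, 0.397, -0.397, 0.585]
wrist_force: [0.0, -0.2, 0.7]
width: 0.002
```

jog_arm:
  rows:
    - [0,0,0,0,10.6,0,0]
    - [0,0,0,0,5.3,0,0]
    - [0,0.03,0,0,0,0,0]
    - [0,0.03,0,0,0,0,0]
    - [0,0,0,0,0,0,0]
    - [0,0,0,0,0,0,0]
    - [0,0,0,0,0,0,0]
    - [0,0,0,0,0,0,0]
    - [0,0,0,0,0,0,0]
    - [0,0,0,0,0,0,0]

```text
time_s: 20.32
position: [0.4936, -0.1676, 0.3222]
tcp_rot: [-0.526, 0.473, -0.473, 0.526]
wrist_force: [-0.6, 0.2, 0.1]
width: 0.006
```

Run:
```python
from h import *
go([.488,-.1695,.200],6); print(np.round(status.state()['qpos'],2))
im,p=shot('wrist'); cv2.imwrite('pics/w9.png',im)
```

```text
pos [ 0.4936 -0.1676  0.3222] jaw 6.1 down-tilt [ 0.  0. -1.] | shift [ 0.0013  0.1222 -0.0058] turn about y 0.1 F [-0.6  0.2  0.1] w 0.006 t 20.32
[ 0.25  0.46 -0.01  1.78  0.01  0.9   0.34]
```

View pics/w9.png

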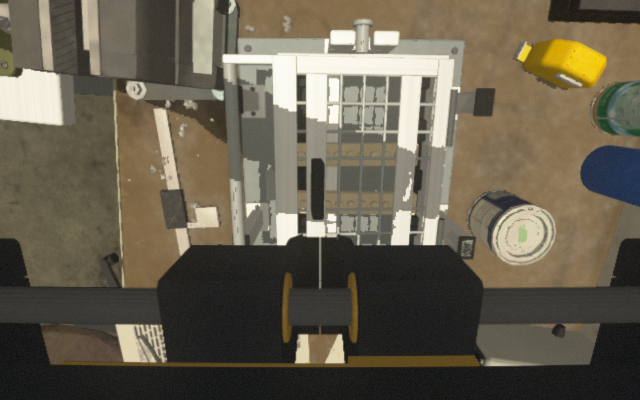

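Run:
```python
from h import *
im=cv2.imread('pics/w9.png');p=eyes.camera_params('wrist')
m=(im[140:240,300:335].max(2)<60); ys,xs=np.nonzero(m); print(xs.min()+300,xs.max()+300,ys.min()+140,ys.max()+140)
uv=[[317,160],[317,221]]; print(onz(p,uv,.178), onz(p,[[311,190],[323,190]],.178))
print('latch?',proj(p,[[.448,-.173,.159]]), 'bar', onz(p,[[236,150],[236,65],[236,235]],.125))
```

```text
300 334 140 239
[[ 0.48830333 -0.14244362  0.178     ]
 [ 0.49381945 -0.19477596  0.178     ]] [[ 0.48595224 -0.16811053  0.178     ]
 [ 0.49595295 -0.16703716  0.178     ]]
latch? [[268.66999884 185.95689823]] bar [[ 0.40967792 -0.14891761  0.125     ]
 [ 0.40595142 -0.0712551   0.125     ]
 [ 0.41361288 -0.23665025  0.125     ]]
```

jog_arm:
  rows:
    - [0.001,0.05,-0.004,0,0,0,0]
    - [0,0.05,0,0,0,0,0]
    - [0,0.027,0,0,0,0,0]
    - [0,0.004,0,0,0,0,0]
    - [0,0.003,0,0,0,0,0]
    - [0,0.002,0,0,0,0,0]
    - [0,0,0,0,0,0,0]

```text
time_s: 21.25
position: [0.4906, -0.1692, 0.1874]
tcp_rot: [-0.525, 0.472, -0.474, 0.526]
wrist_force: [-0.4, -0.2, 0.7]
width: 0.002
```

jog_arm:
  rows:
    - [0,0.002,0,0,0,0,0]
    - [0,0.001,0,0,0,0,0]
    - [0,0,0,0,0,0,0]

```text
time_s: 21.62
position: [0.49, -0.169, 0.1831]
tcp_rot: [-0.526, 0.473, -0.473, 0.526]
wrist_force: [-0.4, -0.0, 0.6]
width: 0.006
```

jog_arm:
  rows:
    - [0,0.001,0,0,0,0,0]
    - [0,0.001,0,0,0,0,0]
    - [0,0.001,0,0,0,0,0]
    - [0,0,0,0,0,0,0]

```text
time_s: 22.12
position: [0.4897, -0.169, 0.1814]
tcp_rot: [-0.526, 0.473, -0.473, 0.526]
wrist_force: [-2.3, 0.7, 14.3]
width: 0.007
```

jog_arm:
  rows:
    - [0,0.001,0,0,0,0,0]
    - [0,0.001,0,0,0,0,0]
    - [0,0.001,0,0,0,0,0]
    - [0,0,0,0,0,0,0]

```text
time_s: 22.62
position: [0.4898, -0.169, 0.1809]
tcp_rot: [-0.525, 0.472, -0.474, 0.526]
wrist_force: [-7.9, 3.0, 38.0]
width: 0.011
```

jog_arm:
  rows:
    - [0,-0.015,0,0,0,0,0]
    - [0,-0.005,0,0,0,0,0.26]
    - [0,0,0,0,0,0,0.26]
    - [0,0,0,0,0,0,0.26]
    - [0,0.012,0,0,0,0,0.26]
    - [0,0.012,0,0,0,0,0.26]
    - [0,0,0,0,0,0,0.26]

```text
time_s: 23.5
position: [0.4887, -0.1687, 0.1715]
tcp_rot: [0.526, -0.474, 0.472, -0.525]
wrist_force: [-0.1, -0.8, -0.6]
width: 0.261
```

Run:
```python
from h import *
go([.4895,-.169,.171],6)
```

```text
pos [ 0.4887 -0.1687  0.1715] jaw 6.1 down-tilt [-0.003  0.001 -1.   ] | shift [0.0004 0.0005 0.0008] turn about y 0.1 F [-0.1 -0.8 -0.6] w 0.261 t 23.5
```

jog_arm:
  rows:
    - [0,0,0,0,0,0,0]
    - [0,0,0,0,0,0,0]
    - [0,0,0,0,0,0,0]
  force: 20

```text
time_s: 23.88
position: [0.4899, -0.169, 0.1733]
tcp_rot: [-0.526, 0.473, -0.473, 0.526]
wrist_force: [-0.1, -0.8, -1.0]
width: 0.109
```

jog_arm:
  rows:
    - [0,-0.001,0,0,0,0,0]
    - [0,-0.001,0,0,0,0,0]
    - [0,-0.0005,0,0,0,0,0]
    - [0,0,0,0,0,0,0]

```text
time_s: 24.38
position: [0.4892, -0.1688, 0.1752]
tcp_rot: [0.526, -0.473, 0.472, -0.526]
wrist_force: [0.5, 0.1, -8.1]
width: 0.113
```

jog_arm:
  rows:
    - [0,0.0015,0,0,0,0,0]
    - [0,0.001,0,0,0,0,0]
    - [0,0,0,0,0,0,0]
    - [0,0,0,0,0,0,0.26]
    - [0,0,0,0,0,0,0.26]
    - [0,-0.03,0,0,0,0,0.26]
    - [0,0,-0.04,0,0,0,0.36]
    - [0,0,-0.039,0,0,0,0.36]
    - [0,0,0,0,0,0,0.36]
    - [0,0,0,0,0,0,0.36]

```text
time_s: 25.62
position: [0.4128, -0.1775, 0.2034]
tcp_rot: [-0.525, 0.472, -0.474, 0.526]
wrist_force: [0.2, 0.1, -0.1]
width: 0.36
```

Run:
```python
from h import *
go([.411,-.1785,.124],6)
im,p=shot('wrist'); cv2.imwrite('pics/w10.png',im)
im,p=shot('side'); cv2.imwrite('pics/s3.png',im)
im,p=shot('top'); cv2.imwrite('pics/top2.png',im)
```

```text
pos [ 0.4128 -0.1775  0.2034] jaw 6.1 down-tilt [ 0.003 -0.    -1.   ] | shift [ 0.0007  0.0794 -0.0021] turn about y 0.1 F [ 0.2  0.1 -0.1] w 0.36 t 25.62
```

View pics/w10.png

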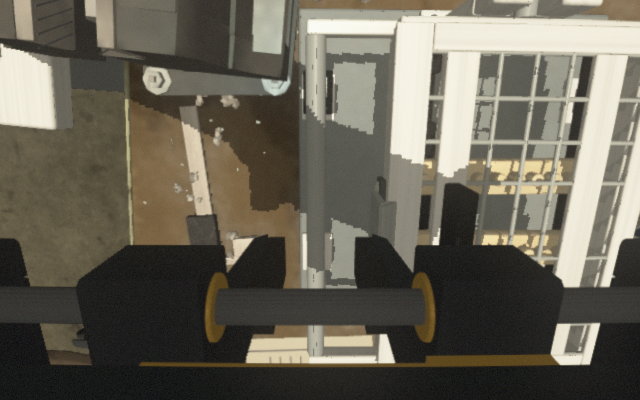

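Run:
```python
from h import *
p=eyes.camera_params('top')
for z in (.05,.12,.18): print(z,np.round(onz(p,[[337,267],[377,267],[377,300],[350,320]],z),3).tolist())
p=eyes.camera_params('wrist')
for z in (.05,.12,.18): print(z,np.round(onz(p,[[290,85],[150,85],[25,60]],z),3).tolist())
```

```text
0.05 [[0.372, 0.019, 0.05], [0.376, -0.114, 0.05], [0.268, -0.115, 0.05], [0.202, -0.027, 0.05]]
0.12 [[0.373, 0.022, 0.12], [0.377, -0.105, 0.12], [0.275, -0.106, 0.12], [0.212, -0.022, 0.12]]
0.18 [[0.375, 0.024, 0.18], [0.378, -0.097, 0.18], [0.28, -0.098, 0.18], [0.22, -0.018, 0.18]]
0.05 [[0.38, -0.096, 0.05], [0.267, -0.107, 0.05], [0.166, -0.098, 0.05]]
0.12 [[0.386, -0.099, 0.12], [0.301, -0.108, 0.12], [0.224, -0.101, 0.12]]
0.18 [[0.391, -0.102, 0.18], [0.329, -0.109, 0.18], [0.273, -0.103, 0.18]]
```

jog_arm:
  rows:
    - [0.01,0.03,-0.0015,0,0,0,0.36]
    - [0,0.03,0,0,0,0,0.36]
    - [0,0.015,0,0,0,0,0.36]
    - [0,0.004,0,0,0,0,0.36]
    - [0,0,0,0,0,0,0.36]
    - [0,0,0,0,0,0,0]
    - [0,0,0,0,0,0,0]
    - [0,0,0,0,0,0,0]
    - [0,0,0,0,0,0,0]
  force: 13

```text
time_s: 26.9
position: [0.4112, -0.1875, 0.1245]
tcp_rot: [-0.526, 0.472, -0.473, 0.526]
wrist_force: [0.2, 0.2, 5.2]
width: 0.13
```

Run:
```python
from h import *
go([.411,-.1785,.124],6)
```

```text
pos [ 0.4112 -0.1875  0.1245] jaw 6.1 down-tilt [ 0.001 -0.    -1.   ] | shift [-0.009   0.0005  0.0008] turn about y 0.1 F [0.2 0.2 5.2] w 0.13 t 26.9
```

jog_arm:
  rows:
    - [0,-0.0104,0.0005,0,0,0,0]
    - [0,-0.0104,0.0013,0,0,0,0]
    - [0,-0.0202,0.0054,0,0,0,0]
    - [0,-0.019,0.0088,0,0,0,0]
    - [0,-0.0171,0.012,0,0,0,0]
    - [0,-0.0148,0.0148,0,0,0,0]
    - [0,-0.012,0.0171,0,0,0,0]
    - [0,-0.0088,0.019,0,0,0,0]
    - [0,-0.0054,0.0202,0,0,0,0]
    - [0,-0.0018,0.0208,0,0,0,0]

```text
time_s: 28.15
position: [0.5293, -0.1754, 0.246]
tcp_rot: [0.526, -0.473, 0.473, -0.525]
wrist_force: [-0.1, -1.3, 1.8]
width: 0.126
```

Run:
```python
from h import *
go([.530,-.176,.244],6)
```

```text
pos [ 0.5293 -0.1754  0.246 ] jaw 6.0 down-tilt [-0.001 -0.001 -1.   ] | shift [0.0007 0.002  0.0007] turn about y -0.0 F [-0.1 -1.3  1.8] w 0.126 t 28.15
```

Bar still held at the top of the arc; continuing down the other side.

jog_arm:
  rows:
    - [0,0.0018,0.0208,0,0,0,0]
    - [0,0.0054,0.0202,0,0,0,0]
    - [0,0.0088,0.019,0,0,0,0]
    - [0,0.012,0.0171,0,0,0,0]
    - [0,0.0148,0.0148,0,0,0,0]
    - [0,0.0171,0.012,0,0,0,0]
    - [0,0.019,0.0088,0,0,0,0]
    - [0,0.0202,0.0054,0,0,0,0]
    - [0,0.0104,0.0013,0,0,0,0]
    - [0,0.0104,0.0005,0,0,0,0]

```text
time_s: 29.4
position: [0.6493, -0.1618, 0.1231]
tcp_rot: [-0.526, 0.473, -0.473, 0.526]
wrist_force: [4.0, 0.6, 0.4]
width: 0.126
```

jog_arm:
  rows:
    - [0,0,0,0,0,0,0]
    - [0,0,0,0,0,0,0]

```text
time_s: 29.65
position: [0.6489, -0.162, 0.1237]
tcp_rot: [-0.526, 0.473, -0.473, 0.526]
wrist_force: [3.9, 0.2, -2.6]
width: 0.126
```

jog_arm:
  rows:
    - [0,0,0,0,0,0,0.36]
    - [0,0,0,0,0,0,0.36]
    - [0,0,0,0,0,0,0.36]
    - [0,-0.02,0,0,0,0,0.36]
    - [0,-0.06,0,0,0,0,0.36]
    - [0,-0.06,0,0,0,0,0.36]
    - [0,-0.04,-0.045,0,0,0,0.36]
    - [0,0,-0.044,0,0,0,0.36]
    - [0,0,0,0,0,0,0.5]
    - [0,0,0,0,0,0,0.5]

```text
time_s: 30.9
position: [0.5615, -0.1713, 0.3053]
tcp_rot: [-0.525, 0.472, -0.473, 0.526]
wrist_force: [0.6, -0.3, 0.6]
width: 0.499
```

Run:
```python
from h import *
go([.560,-.163,.2],6)
im,p=shot('wrist'); cv2.imwrite('pics/w11.png',im)
im,p=shot('top'); cv2.imwrite('pics/top3.png',im)
```

```text
pos [ 0.5615 -0.1713  0.3053] jaw 6.1 down-tilt [ 0.002 -0.    -1.   ] | shift [-0.0085  0.1053 -0.0009] turn about y 0.1 F [ 0.6 -0.3  0.6] w 0.499 t 30.9
```

View pics/w11.png

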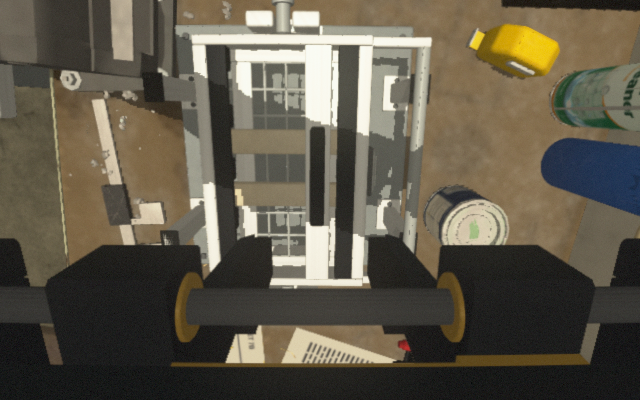

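jog_arm:
  rows:
    - [-0.05,-0.02,0,0,0,0,0.5]
    - [-0.05,-0.02,0,0,0,0,0.5]
    - [-0.05,-0.02,0,0,0,0,0.5]
    - [-0.042,0,0,0,0,0,0.5]
    - [0,0,0,0,0,0,0.5]
    - [0,0,0,0,0,0,0.5]
    - [0,0,0,0,0,0,0.5]

```text
time_s: 31.88
position: [0.5407, 0.0178, 0.3638]
tcp_rot: [0.525, -0.473, 0.474, -0.525]
wrist_force: [0.1, -1.2, -0.2]
width: 0.501
```

Run:
```python
from h import *
go([.54,.02,.36],6)
p=eyes.camera_params('wrist'); im=eyes.camera('wrist'); cv2.imwrite('pics/w12.png',im); np.save('p12.npy',p,allow_pickle=True)
def an(im,p,name,c0,z):
    g=im.min(2)
    m=(g>185).astype(np.uint8)*255
    for c in cv2.findContours(m,0,2)[0]:
        if cv2.contourArea(c)<40: continue
        r=cv2.minAreaRect(c); w=onz(p,cv2.boxPoints(r),z); 
        ctr=w.mean(0)
        if np.linalg.norm(ctr[:2]-c0)<.2:
            s=[w[1]-w[0],w[2]-w[1]]; l=max(s,key=np.linalg.norm); print(name,np.round(ctr,4),np.round(sorted([np.linalg.norm(a) for a in s]),4),'ang %.2f'%(np.degrees(np.arctan2(l[1],l[0]))%180), np.round(r[0]))
an(im,p,'wrist',[.54,.165],.06)
im2=cv2.imread('pics/top3.png'); pt=eyes.camera_params('top'); an(im2,pt,'top',[.54,.165],.06)
# web in w11 using its pose offset
```

```text
pos [0.5407 0.0178 0.3638] jaw 5.9 down-tilt [-0.    -0.001 -1.   ] | shift [-0.0022  0.0038 -0.0005] turn about y -0.1 F [ 0.1 -1.2 -0.2] w 0.501 t 31.88
wrist [ 0.5984 -0.0199  0.06  ] [0.024 0.088] ang 14.23 [361. 194.]
wrist [0.6429 0.0748 0.06  ] [0.0056 0.02  ] ang 94.55 [406. 125.]
wrist [0.4639 0.0553 0.06  ] [0.0161 0.0273] ang 122.90 [262. 125.]
wrist [0.544  0.1421 0.06  ] [0.1304 0.1749] ang 6.04 [334.  58.]
top [ 0.5116 -0.0291  0.06  ] [0.0271 0.0648] ang 4.99 [352. 225.]
top [0.5488 0.0471 0.06  ] [0.0339 0.1889] ang 177.21 [330. 214.]
```

jog_arm:
  rows:
    - [-0.05,-0.03,0,0,0,0,0.5]
    - [-0.047,0,0,0,0,0,0.5]
    - [0,0,0,0,0,0,0.5]
    - [0,0,0,0,0,0,0.5]
    - [0,0,0,0,0,0,0.5]

```text
time_s: 32.55
position: [0.5304, 0.1138, 0.3939]
tcp_rot: [0.525, -0.474, 0.474, -0.525]
wrist_force: [-0.2, 0.5, 0.4]
width: 0.501
```

Run:
```python
from h import *
go([.54,.115,.39],6)
p=eyes.camera_params('wrist'); im=eyes.camera('wrist'); cv2.imwrite('pics/w13.png',im); np.save('p13.npy',p,allow_pickle=True)
h=cv2.cvtColor(im,cv2.COLOR_BGR2HSV)
print('pred seat',proj(p,[[.5425,.164,.06],[.5425,.29,.06],[.5425,.04,.06],[.64,.164,.012],[.445,.164,.012]]).round(0).tolist())
for u in range(200,470,6): pass
v0=int(proj(p,[.5425,.164,.012])[0][1])
print('row',v0,[(u,int(im[v0,u].min()),int(h[v0,u,1])) for u in range(190,470,8)])
u0=320
print('col',u0,[(v,int(im[v,u0].min()),int(h[v,u0,1])) for v in range(0,250,5)])
```

```text
pos [0.5304 0.1138 0.3939] jaw 5.9 down-tilt [-0.    -0.001 -1.   ] | shift [-0.0002  0.0039  0.0096] turn about y -0.1 F [-0.2  0.5  0.4] w 0.501 t 32.55
pred seat [[333.0, 122.0], [344.0, 19.0], [323.0, 210.0], [397.0, 127.0], [266.0, 113.0]]
row 120 [(190, 43, 207), (198, 50, 199), (206, 53, 197), (214, 45, 200), (222, 111, 94), (230, 119, 96), (238, 123, 93), (246, 122, 95), (254, 124, 91), (262, 131, 85), (270, 209, 19), (278, 212, 17), (286, 204, 22), (294, 203, 21), (302, 209, 17), (310, 202, 24), (318, 203, 22), (326, 202, 23), (334, 201, 22), (342, 204, 19), (350, 202, 21), (358, 204, 20), (366, 194, 27), (374, 201, 23), (382, 201, 23), (390, 198, 23), (398, 171, 25), (406, 125, 84), (414, 109, 95), (422, 109, 96), (430, 109, 101), (438, 111, 101), (446, 110, 103), (454, 107, 105), (462, 48, 171)]
col 320 [(0, 129, 90), (5, 144, 83), (10, 133, 85), (15, 247, 7), (20, 171, 35), (25, 129, 34), (30, 96, 34), (35, 70, 37), (40, 73, 33), (45, 67, 41), (50, 150, 27), (55, 209, 19), (60, 211, 20), (65, 213, 16), (70, 208, 19), (75, 209, 19), (80, 210, 18), (85, 209, 20), (90, 207, 20), (95, 212, 18), (100, 210, 19), (105, 207, 18), (110, 203, 22), (115, 206, 18), (120, 200, 22), (125, 202, 22), (130, 203, 23), (135, 115, 20), (140, 113, 24), (145, 115, 26), (150, 116, 22), (155, 114, 22), (160, 115, 20), (165, 116, 20), (170, 116, 22), (175, 114, 24), (180, 135, 31), (185, 61, 42), (190, 57, 44), (195, 54, 33), (200, 143, 35), (205, 165, 34), (210, 178, 57), (215, 117, 97), (220, 115, 100), (225, 110, 103), (230, 87, 92), (235, 197, 31), (240, 254, 1), (245, 234, 15)]
```

Run:
```python
from h import *
p=np.load('p13.npy',allow_pickle=True).item(); im=cv2.imread('pics/w13.png'); S=cv2.cvtColor(im,cv2.COLOR_BGR2HSV)[...,1].astype(int)
def run(a,mid):
    ok=a<60; i=mid
    while ok[i-3:i].any(): i-=1
    j=mid
    while ok[j+1:j+4].any(): j+=1
    return i,j
L=[];Rr=[]
for v in range(65,176,6):
    i,j=run(S[v],335); L.append([i-.5,v]);Rr.append([j+.5,v])
A=onz(p,L,.012);B=onz(p,Rr,.012)
for q in(A,B):
    k=np.polyfit(q[:,1],q[:,0],1); r=q[:,0]-np.polyval(k,q[:,1]); g=abs(r)<.003; k=np.polyfit(q[g,1],q[g,0],1)
    print('x at y=.164: %.4f  yaw %.2f deg, inl %d/%d'%(np.polyval(k,.164),-np.degrees(np.arctan(k[0])),g.sum(),len(q)))
T=[];Bm=[]
for u in range(290,385,6):
    i,j=run(S[:,u],100); T.append([u,i-.5]);Bm.append([u,j+.5])
for q0 in (T,Bm):
    q=onz(p,q0,.06)
    k=np.polyfit(q[:,0],q[:,1],1); r=q[:,1]-np.polyval(k,q[:,0]); g=abs(r)<.003; k=np.polyfit(q[g,0],q[g,1],1)
    print('y at x=.54: %.4f yaw %.2f inl %d/%d'%(np.polyval(k,.54),np.degrees(np.arctan(k[0])),g.sum(),len(q)))
# web in w11
im=cv2.imread('pics/w11.png'); g=im.max(2); print('web row176',[(u,int(g[176,u])) for u in range(300,340,2)],'col',[(v,int(g[v,317])) for v in list(range(120,134,2))+list(range(218,236,2))])
```

```text
x at y=.164: 0.4420  yaw 5.30 deg, inl 19/19
x at y=.164: 0.6425  yaw 5.31 deg, inl 19/19
y at x=.54: 0.2958 yaw 5.22 inl 16/16
y at x=.54: 0.0396 yaw 5.02 inl 16/16
web row176 [(300, 87), (302, 87), (304, 91), (306, 140), (308, 146), (310, 52), (312, 41), (314, 37), (316, 38), (318, 40), (320, 37), (322, 38), (324, 88), (326, 141), (328, 143), (330, 144), (332, 142), (334, 136), (336, 63), (338, 44)] col [(120, 247), (122, 157), (124, 152), (126, 111), (128, 51), (130, 55), (132, 53), (218, 46), (220, 43), (222, 45), (224, 46), (226, 195), (228, 248), (230, 248), (232, 248), (234, 247)]
```

Run:
```python
from h import *
# w11 pose: tcp (.5615,-.1713,.3053), jaw 6.1: shift present params rigidly (same orientation)
p=eyes.camera_params('wrist'); s=status.state(); E=np.array(p['extrinsics']); d=np.array([.5615,-.1713,.3053])-s['position']
E[:3,3]-=E[:3,:3]@d; p['extrinsics']=E
w=onz(p,[[309.5,176],[323.5,176],[317,127],[317,225.5]],.172); print(w.round(4), w[:2].mean(0),w[2:].mean(0))
go([.5605,-.164,.26],6)
```

```text
[[ 0.5515 -0.158   0.172 ]
 [ 0.5626 -0.1569  0.172 ]
 [ 0.5536 -0.1193  0.172 ]
 [ 0.5617 -0.1989  0.172 ]] [ 0.55706674 -0.15744579  0.172     ] [ 0.55763262 -0.15906992  0.172     ]
pos [0.5304 0.114  0.3939] jaw 5.9 down-tilt [-0.    -0.001 -1.   ] | shift [0.2795 0.1342 0.0015] turn about y -0.1 F [-0.3 -0.1  0.1] w 0.503 t 32.6
```

jog_arm:
  rows:
    - [0.055,0,0,0,0,0,0.5]
    - [0.055,0,0,0,0,0,0.5]
    - [0.055,0.02,0,0,0,0,0.5]
    - [0.055,0.057,0,0,0,0,0.5]
    - [0.0555,0.057,0,0,0,0,0.5]
    - [0,0,0,0,0,0,0.5]
    - [0,0,0,0,0,0,0.5]

```text
time_s: 33.48
position: [0.557, -0.1347, 0.2846]
tcp_rot: [-0.525, 0.473, -0.473, 0.526]
wrist_force: [0.3, 0.4, 0.3]
width: 0.505
```

Run:
```python
from h import *
go([.5585,-.161,.153],6)
p=eyes.camera_params('wrist'); im=eyes.camera('wrist'); g=im.max(2).astype(int)
c=proj(p,[[.5585,-.161,.172]])[0].round().astype(int); print(c)
v=min(c[1],235); 
for vv in (v-60,v-40): 
    if vv>0: print(vv,[(u,int(g[vv,u])) for u in range(c[0]-34,c[0]+40,3)])
cv2.imwrite('pics/w14.png',im)
```

```text
pos [ 0.557  -0.1347  0.2846] jaw 6.0 down-tilt [ 0.001  0.001 -1.   ] | shift [ 0.0264  0.1316 -0.0013] turn about y 0.0 F [0.3 0.4 0.3] w 0.505 t 33.48
[318 233]
173 [(284, 127), (287, 129), (290, 124), (293, 128), (296, 125), (299, 128), (302, 129), (305, 127), (308, 170), (311, 173), (314, 109), (317, 117), (320, 122), (323, 119), (326, 169), (329, 172), (332, 139), (335, 146), (338, 141), (341, 56), (344, 53), (347, 56), (350, 55), (353, 57), (356, 52)]
193 [(284, 158), (287, 158), (290, 161), (293, 157), (296, 161), (299, 161), (302, 158), (305, 147), (308, 170), (311, 63), (314, 48), (317, 51), (320, 49), (323, 51), (326, 111), (329, 170), (332, 155), (335, 157), (338, 113), (341, 53), (344, 52), (347, 52), (350, 51), (353, 51), (356, 54)]
```

jog_arm:
  rows:
    - [0.0264,0,-0.0013,0,0,0,0.5]
    - [0,0.05,0,0,0,0,0.5]
    - [0,0.05,0,0,0,0,0.5]
    - [0,0.026,0,0,0,0,0.5]
    - [0,0.005,0,0,0,0,0.5]
    - [0,0,0,0,0,0,0.5]
    - [0,0,0,0,0,0,0]
    - [0,0,0,0,0,0,0]
    - [0,0,0,0,0,0,0]
    - [0,0,0,0,0,0,0]
  force: 15

```text
time_s: 34.78
position: [0.5586, -0.1612, 0.1537]
tcp_rot: [-0.525, 0.473, -0.473, 0.526]
wrist_force: [-0.2, -0.3, 2.3]
width: 0.138
```

jog_arm:
  rows:
    - [0,0,0,0,0,0,0]
    - [0,0,0,0,0,0,0]
  force: 55

```text
time_s: 35.02
position: [0.5586, -0.1612, 0.1537]
tcp_rot: [-0.525, 0.473, -0.473, 0.526]
wrist_force: [-1.1, 1.8, 4.7]
width: 0.13
```

jog_arm:
  rows:
    - [0,-0.004,0,0,0,0,0]
    - [0,-0.008,0,0,0,0,0]
    - [0,-0.012,0,0,0,0,0]
    - [0,-0.016,0,0,0,0,0]
    - [0,-0.018,0,0,0,0,0]
    - [0,-0.018,0,0,0,0,0]
    - [0,-0.018,0,0,0,0,0]
    - [0,-0.016,0,0,0,0,0]
    - [0,-0.01,0,0,0,0,0]
    - [0,0,0,0,0,0,0]

```text
time_s: 36.28
position: [0.558, -0.1613, 0.2742]
tcp_rot: [-0.526, 0.473, -0.473, 0.526]
wrist_force: [-0.3, -0.7, -7.6]
width: 0.135
```

Run:
```python
from h import *
go([.571,.1705,.273],5.3); s=status.state(); print(s['wrist_torque'])
```

```text
pos [ 0.558  -0.1613  0.2742] jaw 6.1 down-tilt [ 0.001 -0.    -1.   ] | shift [-0.3285  0.0011  0.0479] turn about y 0.8 F [-0.3 -0.7 -7.6] w 0.135 t 36.27
[-0.08775375  0.03094223  0.00749939]
```

jog_arm:
  rows:
    - [-0.012,0,0.002,0,0,0,0]
    - [-0.025,0,0.004,0,0,0,0]
    - [-0.038,0,0.006,0,0,0,0]
    - [-0.044,0,0.006,0,0.2,0,0]
    - [-0.046,0,0.006,0,0.2,0,0]
    - [-0.046,0,0.006,0,0.2,0,0]
    - [-0.044,0,0.006,0,0.2,0,0]
    - [-0.038,0,0.006,0,0,0,0]
    - [-0.024,0,0.004,0,0,0,0]
    - [-0.0115,0,0.002,0,0,0,0]

```text
time_s: 37.52
position: [0.572, 0.1735, 0.2724]
tcp_rot: [0.524, -0.476, 0.475, -0.523]
wrist_force: [-0.4, -0.2, -7.3]
width: 0.131
```

jog_arm:
  rows:
    - [0,0,0,0,0,0,0]
    - [0,0,0,0,0,0,0]

```text
time_s: 37.78
position: [0.5732, 0.1685, 0.2731]
tcp_rot: [0.523, -0.477, 0.477, -0.521]
wrist_force: [0.0, -0.5, -7.6]
width: 0.133
```

Run:
```python
from h import *
go([.571,.1705,.11],5.3)
im,p=shot('wrist'); cv2.imwrite('pics/w15.png',im)
im,p=shot('top'); cv2.imwrite('pics/top4.png',im)
g=im.min(2); m=(g>175).astype(np.uint8)*255
# frame silhouette in top view at z ~.19 plates: trunnion/bodies
for c in cv2.findContours(m[180:260,230:360],0,2)[0]:
    if cv2.contourArea(c)<30: continue
    r=cv2.minAreaRect(c+np.array([230,180])); w=onz(p,cv2.boxPoints(r),.19); s=[w[1]-w[0],w[2]-w[1]]; l=max(s,key=np.linalg.norm); print(w.mean(0).round(3),[np.linalg.norm(a).round(3) for a in s],np.degrees(np.arctan2(l[1],l[0]))%180)
```

```text
pos [0.5732 0.1685 0.2731] jaw 5.1 down-tilt [-0.001 -0.002 -1.   ] | shift [-0.0025  0.1631 -0.0018] turn about y -0.2 F [ 0.  -0.5 -7.6] w 0.133 t 37.77
[ 0.501 -0.02   0.19 ] [np.float64(0.025), np.float64(0.059)] 5.306766188802328
[ 0.513 -0.035  0.19 ] [np.float64(0.009), np.float64(0.052)] 0.862514361759537
[0.545 0.069 0.19 ] [np.float64(0.076), np.float64(0.199)] 15.254324238834045
[0.532 0.272 0.19 ] [np.float64(0.052), np.float64(0.208)] 13.80488204609631
```

jog_arm:
  rows:
    - [-0.0025,0.015,-0.0018,0,-0.2,0,0]
    - [0,0.03,0,0,0,0,0]
    - [0,0.035,0,0,0,0,0]
    - [0,0.035,0,0,0,0,0]
    - [0,0.027,0,0,0,0,0]
    - [0,0.013,0,0,0,0,0]
    - [0,0.006,0,0,0,0,0]
    - [0,0,0,0,0,0,0]
    - [0,0,0,0,0,0,0]

```text
time_s: 39.0
position: [0.572, 0.1731, 0.1134]
tcp_rot: [-0.523, 0.475, -0.476, 0.524]
wrist_force: [-0.3, -0.5, -7.8]
width: 0.136
```

jog_arm:
  rows:
    - [0,0.004,0,0,0,0,0]
    - [0,0.003,0,0,0,0,0]
    - [0,0.003,0,0,0,0,0]
    - [0,0,0,0,0,0,0]

```text
time_s: 39.5
position: [0.571, 0.1728, 0.102]
tcp_rot: [0.523, -0.476, 0.475, -0.523]
wrist_force: [-0.0, -1.2, -7.6]
width: 0.129
```

jog_arm:
  rows:
    - [0.0015,0.002,0,0,0,0,0]
    - [0,0.001,0,0,0,0,0]
    - [0,0.001,0,0,0,0,0]
    - [0,0,0,0,0,0,0]

```text
time_s: 40.0
position: [0.5718, 0.1714, 0.0995]
tcp_rot: [-0.523, 0.475, -0.476, 0.524]
wrist_force: [-1.2, -1.2, 5.5]
width: 0.129
```

jog_arm:
  rows:
    - [0,-0.0005,0,0,0,0,0.2]
    - [0,0,0,0,0,0,0.4]
    - [0,0,0,0,0,0,0.4]
    - [0,-0.03,0,0,0,0,0.4]
    - [0,-0.06,0,0,0,0,0.4]
    - [0,-0.06,0,0,0,0,0.4]
    - [0.03,-0.06,0,0,0,0,0.4]
    - [0.05,0,0,0,0,0,0.4]
    - [0,0,0,0,0,0,0.4]
    - [0,0,0,0,0,0,0.4]

```text
time_s: 41.25
position: [0.5785, 0.0942, 0.3044]
tcp_rot: [-0.523, 0.476, -0.475, 0.523]
wrist_force: [-0.3, 1.5, 0.7]
width: 0.4
```

Run:
```python
from h import *
go([.54,.1,.3],5.3)
p=eyes.camera_params('wrist'); im=eyes.camera('wrist'); cv2.imwrite('pics/w16.png',im); h=cv2.cvtColor(im,cv2.COLOR_BGR2HSV)
# expected features: web ends/middle at z .117, frame side plate (lower edge now up), rest corners
a=np.radians(5.3); f=np.array([np.cos(a),np.sin(a)]); n=np.array([-f[1],f[0]]); c=np.array([.5412,.168])
P=lambda x,y,z:[*(c+x*f+y*n),z]
print('web',proj(p,[P(.03,40/1e3,.117),P(.03,0,.117),P(.03,-.04,.117)]).round(1).tolist())
print('bar ends',proj(p,[P(.12,.1,.07),P(.12,0,.07)]).round(1).tolist())
g=im.max(2).astype(int); v,u=0,0
c0=proj(p,P(.03,.01,.117))[0].round().astype(int); print(c0,[(x,int(g[c0[1],x])) for x in range(c0[0]-24,c0[0]+26,2)])
m=(g<70)&(np.abs(np.arange(640)[None]-c0[0])<25); ys=np.nonzero(m[:, c0[0]])[0]; print('col dark',ys.min() if len(ys) else None, ys[ys<240].max() if len(ys) else None)
b=proj(p,P(.12,.03,.07))[0].round().astype(int); print('bar',b,[(x,int(g[b[1],x]),int(h[b[1],x,1])) for x in range(b[0]-24,b[0]+26,2)])
```

```text
pos [0.5785 0.0942 0.3044] jaw 5.5 down-tilt [-0.001  0.001 -1.   ] | shift [-0.0095  0.0045 -0.0378] turn about y 0.2 F [-0.3  1.5  0.7] w 0.4 t 41.25
web [[320.4, 49.4], [320.2, 96.6], [320.0, 141.2]]
bar ends [[413.2, -7.8], [406.8, 98.6]]
[320  85] [(296, 131), (298, 126), (300, 126), (302, 129), (304, 172), (306, 169), (308, 135), (310, 254), (312, 255), (314, 186), (316, 109), (318, 109), (320, 103), (322, 105), (324, 103), (326, 95), (328, 192), (330, 254), (332, 221), (334, 255), (336, 255), (338, 140), (340, 97), (342, 97), (344, 94)]Traceback (most recent call last):
  File "<stdin>", line 11, in <module>
    return umr_maximum(a, axis, None, out, keepdims, initial, where)
ValueError: zero-size array to reduction operation maximum which has no identity
```

Run:
```python
from h import *
p=eyes.camera_params('wrist'); im=cv2.imread('pics/w16.png'); h=cv2.cvtColor(im,cv2.COLOR_BGR2HSV)
S=h[...,1].astype(int); pts=[];wp=[]
for v in range(30,200,10):
    r=S[v,380:440]; low=np.nonzero(r<60)[0]
    print(v,(low.min()+380,low.max()+380,len(low)) if len(low) else None,end=' ')
    g=im[v,300:345].max(1).astype(int); d=np.nonzero(g<125)[0]; d=d[(d>8)&(d<34)]
    print('web',(d.min()+300,d.max()+300) if len(d) else None)
    if len(low) and len(low)<30: pts.append([low.mean()+380,v])
q=onz(p,pts,.07); k=np.polyfit(q[:,1],q[:,0],1); r=q[:,0]-np.polyval(k,q[:,1]); g=abs(r)<.003; k=np.polyfit(q[g,1],q[g,0],1)
print('bar yaw %.2f x at y=.18: %.4f expected %.4f'%(-np.degrees(np.arctan(k[0])),np.polyval(k,.18),.5412+.12*.9957), g.sum(),len(q))
# bystanders: compare top views away from arm
a=cv2.imread('pics/top0.png').astype(int); t=eyes.camera('top'); cv2.imwrite('pics/top5.png',t); dif=np.abs(a-t).max(2)
for nm,(x0,x1,y0,y1) in dict(tape=(338,365,138,170),carton=(210,240,165,188),carton2=(160,198,152,182),tin=(395,425,147,175),black=(165,200,190,228)).items(): print(nm,dif[y0:y1,x0:x1].mean().round(1))
```

```text
30 (np.int64(380), np.int64(417), 15) web None
40 (np.int64(380), np.int64(416), 14) web None
50 (np.int64(380), np.int64(416), 14) web (np.int64(315), np.int64(326))
60 (np.int64(380), np.int64(415), 13) web (np.int64(315), np.int64(327))
70 (np.int64(403), np.int64(414), 12) web (np.int64(315), np.int64(326))
80 (np.int64(402), np.int64(414), 13) web (np.int64(315), np.int64(326))
90 (np.int64(402), np.int64(413), 12) web (np.int64(315), np.int64(326))
100 (np.int64(401), np.int64(413), 13) web (np.int64(315), np.int64(326))
110 (np.int64(401), np.int64(412), 12) web (np.int64(315), np.int64(326))
120 (np.int64(400), np.int64(411), 12) web (np.int64(315), np.int64(326))
130 (np.int64(400), np.int64(411), 12) web (np.int64(315), np.int64(326))
140 (np.int64(399), np.int64(410), 12) web None
150 (np.int64(399), np.int64(409), 11) web (np.int64(309), np.int64(309))
160 (np.int64(398), np.int64(409), 12) web None
170 (np.int64(397), np.int64(408), 12) web (np.int64(309), np.int64(309))
180 (np.int64(397), np.int64(407), 11) web None
190 (np.int64(397), np.int64(406), 10) web None
bar yaw 6.73 x at y=.18: 0.6596 expected 0.6607 17 17
tape 3.0
carton 2.5
carton2 2.7
tin 18.0
black 3.1
```

Run:
```python
from h import *
a=cv2.imread('pics/top0.png');t=cv2.imread('pics/top5.png')
r=cv2.matchTemplate(t[135:185,385:440],a[147:163,399:425],cv2.TM_CCOEFF_NORMED); _,s,_,l=cv2.minMaxLoc(r); print('tin score',s,'found',(l[0]+385,l[1]+135),'was (399,147)')
# strips in the frame: cream-ish pixels seen in w16 against bench-coloured, by expected place of strip base (z~.07+.006)
p=eyes.camera_params('wrist'); im=cv2.imread('pics/w16.png'); k=np.radians(5.3); f=np.array([np.cos(k),np.sin(k)]); n=np.array([-f[1],f[0]])
for y in(-.072,-.024,.0,.024,.072):
    o=[]
    for x in(-.04,-.01,.0):
        u,v=proj(p,[*(np.array([.5412,.170])+x*f+y*n),.076])[0].round().astype(int); o.append(im[v-1:v+2,u-1:u+2].reshape(-1,3).mean(0).round().astype(int).tolist())
    print(y,o)
```

```text
tin score 0.9985476136207581 found (399, 147) was (399,147)
-0.072 [[147, 164, 171], [103, 114, 116], [108, 120, 121]]
-0.024 [[214, 247, 253], [220, 248, 253], [220, 248, 253]]
0.0 [[248, 253, 254], [131, 147, 150], [188, 206, 208]]
0.024 [[215, 247, 253], [220, 248, 253], [221, 248, 253]]
0.072 [[252, 254, 255], [136, 149, 150], [201, 219, 221]]
```

Strips are cream at both slots (y = ±24 mm), and the tin has not moved. Handing in.

```bash
python3 -c "
from station import manip; print(manip.job_done())"
```

```text
the job is handed in; nothing more can be done
None
```

I found two terminal strips on the bench and laid both, studs up, in the two middle slots. I shut the lid, tugged it, rolled the frame upside down and set it in the nest of the work rest, then handed the job in at about 41 s.

**Latch:** I pressed the lid down to its shut height. I overshot there: the wrist read 38 N, against the 5 to 12 N the lid needed, through the closed fingertips on the tab. The tug up on the tab reached about 8 N with only about 2 mm of rise, so I took the latch to hold. I did not see the snap itself; in the next picture the lid lay flat behind the latch.

**Frame in the nest:**
- It carried at about 7.6 N. On seating, the tool stood within 1 mm of the expected height, and the force turned to 5.5 N upward.
- The grip web and turning bar lie within 1 to 2 mm of where they should be.
- The line fitted to the bar gave a yaw of 6.7° against the rest's 5.3°. I put that down to stray pixels in four rows, since the web lines up with the rest, but I did not redo the fit.

**Strips and bystanders:**
- Cream shows in both middle slots through the back of the frame.
- The pictures show the tape measure, carton and black look-alike unchanged. The tin's picture patch differed at first because the open lid had overlapped it. A template match put the tin exactly where it was.
- I had used up the picture viewer, so all checks after the roll were by numbers only.

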